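# Find the binding lid and put slides into dry storage

### The arm

A 6-joint arm with a two-finger parallel gripper is mounted at the origin on a cart in front of the work surface, level with it; the furniture and walls round the work are solid. World frame = base frame: x ahead of the robot, y to its left, z up, the work surface at z = 0. Lengths are in m, angles in rad, forces in N, time in s.
With the tool pointing down it reaches from about 0.25 to 0.725 m from the base axis. Payload 4 kg.
Tool frame: the origin (TCP) lies between the finger pads; the fingertips stand 11 mm ahead of it and the grasp point (between the pads) lies 8 mm behind it (bot.tip_extent is the distance from the TCP to the fingertips, in m); z points along the fingers, y is the line along which they close (so a half turn about z gives the same grasp; the last joint's range is limited). The gripper opens to 85 mm and grips with 20 to 120 N. Pads are 22 mm wide; open, the fingers measure 114 mm over their backs; the gripper's body (76 mm by 85 mm) begins 54 mm behind the grasp point. The pads swing forward as they close: fully open they stand 13 mm farther back than shut.
Start: joints at [-1.115, 0.241, 0.005, 1.335, 0, 1.571], TCP at [0.22, -0.449, 0.242] pointing down, gripper open.
Joint ranges: [-2.72, 2.72], [-1.05, 1.87], [-1.09, 1.28], [-1.99, 2.15], [-1.42, 1.44], [-3.14, 3.14]. Speed limits (rad/s): [2.79, 2.79, 3.14, 3.14, 3.14, 3.14].

### API

Orientations are given as a unit quaternion [x, y, z, w].
In Python, from workcell import bot gives the robot as it stands. The module is installed in compiled form; this text tells all that it offers.
- The arm moves only by the tool drive_tool, never from a script. Its argument "rows" is a list of rows, each an object of numbers: "dx", "dy", "dz": the shift along the tool's x, y, z in units of 50 mm (1.0 is 50 mm); "wx", "wy", "wz": the turn, a rotation vector about the tool's x, y, z in units of 5 degrees (1.0 is 5 degrees); "hand": the finger opening in mm, from 0 to 85.4. A call has 1 to 20 rows; each row is the pose to reach, as a shift and turn from the pose commanded when the call began, along the tool's axes at that moment; what a row does not reach only later rows make up. A row lasts 1/10 s, in which the tool goes at most 50 mm and 8.59 degrees, less where a joint would pass 70% of its speed; a pose out of reach is approached as far as the arm can. A call with a gripper value outside its range is refused whole. The fingers move at their own pace and stop on an object; the grip force is fixed at half the most. Time passes only in rows, so rows that repeat a pose let the fingers close. It gives the time, the measured TCP pose, the force, the opening and the grip force at its end, in the units of the state.
- bot.get_obs(): the state, without advancing time (a new reading comes with each control period).
- bot.camera(name): name is "scene" or "top"; returns the picture (384x512x3 uint8, red, green, blue); there is no depth.
- bot.get_calibration(name): a dict with "vfov" (degrees; the focal length in pixels is half the picture's height over the tangent of half this angle, whatever the lens; pixels are square), "cx", "cy" (the principal point, pixels), "origin" and "rotation" of the camera in the world. Camera axes: x right, y up, looking along -z (the intrinsics and any distortion apply to the point x, -y, -z); pixel columns grow to the right and rows downward; lengths in m; the calibration is good to about 2 mm. A picture is of the moment at which its call begins. get_calibration takes no time and is no camera call.
- bot.job_done(): hands the job in; it is judged then, once.
Trained networks look in the newest picture that a camera, given by its name, has taken for a name from the list of things; names that differ only in an ending like _2 or _b are one class to them, and where a whole thing is asked for, a point or a joint stands for the part that bears it (a point fixed in the world has none). Each returns a list of dicts, best first, with "score" (0 to 1); they miss things now and then, are a little off and sometimes report something else, mostly with a low value. They report only what shows in the picture. A call takes as long as a camera call.
- bot.look_for(camera, thing): "extent" ([centre column, centre row, width, height] in pixels, round what is visible of it).
- bot.outline_of(camera, thing): "region" (384x512 bool, what is visible of it) and "extent" ([centre column, centre row, width, height] in pixels, round what is visible of it).
The state is a dict: "clock": time; "joint_pos": joint angles; "joint_vel": joint speeds; "tau": joint torques, N m; "eef_pos": TCP position; "tool_rot": TCP orientation; "ft_force": force on the tool from outside, world axes, zero at the start; "ft_torque": the same for the moment, N m; "grip_width": finger opening in m; "grasp_force": force on a finger pad.
Only numpy, scipy, OpenCV 4.12 (cv2) and the standard library are available. Lean on these libraries where they do the work, as an engineer would, in place of code of your own. Each camera call takes 0.05 s, during which the arm holds its last target. There are 200 camera calls.

### The job

One of the two slide dry-cases has a hinge that binds: swing both lids right back, so that both cases stand open together, and feel which lid is stiff. Lay all the blue slide mailers flat on the floor of the case whose lid swings freely, none on top of another, and shut it; leave the stiff lid standing half open over its empty case as a sign for the fitter. Then press the treadle of the vacuum pump down to its stop, let it come up, and leave everything else on the bench where it is.

Things in the scene. Friction and masses are not known exactly. Their poses are not given: they have to be found in the camera images.
- case_1_in (a point): centre of the inner floor of one of two identical-looking shallow grey slide dry-cases, fixed to the worktop, left or right by chance. Outer 114 (x) x 222 (y) x 50 mm high, walls and floor 5 mm, so inside 104 x 212 mm, 45 deep; this point is 5 mm above the worktop. z up, +x to the hinge side (the robot's left), y along the case (towards the robot)
- lid_1 (a joint): hinge of the flat, clear-windowed lid of case_1, rad: 0 shut, 1.7 fully open at its stop, leaning slightly back. Hinge line along the case's y, 57 mm to +x of and 45 mm above case_1_in. A binding lid resists with about 7 N at the bar and stays wherever it is let go; a free one needs 1 or 2 N and, let go below upright, falls shut within a second. They look alike
- lid_1_bar (a point): middle of lid_1's round steel handle bar: 10 mm thick, 90 mm long, parallel to the hinge line and 152 mm from it, 33 mm clear in front of the lid's edge, an arm at each end; 53 mm above the worktop when shut. Held across from above, it can turn between the fingers through the whole swing
- case_2_in (a point): centre of the inner floor of one of two identical-looking shallow grey slide dry-cases, fixed to the worktop, left or right by chance. Outer 114 (x) x 222 (y) x 50 mm high, walls and floor 5 mm, so inside 104 x 212 mm, 45 deep; this point is 5 mm above the worktop. z up, +x to the hinge side (the robot's left), y along the case (towards the robot)
- lid_2 (a joint): hinge of the flat, clear-windowed lid of case_2, rad: 0 shut, 1.7 fully open at its stop, leaning slightly back. Hinge line along the case's y, 57 mm to +x of and 45 mm above case_2_in. A binding lid resists with about 7 N at the bar and stays wherever it is let go; a free one needs 1 or 2 N and, let go below upright, falls shut within a second. They look alike
- lid_2_bar (a point): middle of lid_2's round steel handle bar: 10 mm thick, 90 mm long, parallel to the hinge line and 152 mm from it, 33 mm clear in front of the lid's edge, an arm at each end; 53 mm above the worktop when shut. Held across from above, it can turn between the fingers through the whole swing
- treadle (a joint): treadle of the small vacuum pump (base 112 x 62 mm, fixed to the worktop beyond the left case): rad, 0 up, 0.28 fully down at its stop; it springs up when let go. About 5 N on the pad start it, about 15 N hold it at the stop
- treadle_pad (a point): centre of the top of the ribbed rubber pad at the raised, near end of the treadle (pad 45 mm long, 42 wide); about 65 mm above the worktop when up, about 22 mm lower at the stop. The treadle is hinged some 78 mm farther from the robot
- mailer_1_c (a point): centre of a flat blue plastic slide mailer, 84 mm long (its x) x 38 mm wide (its y) x 22 mm high (its z), 70 g, loose; grasp it across its width. There are three such mailers, of which one may be absent (then None); those present lie flat to the right of the cases
- mailer_2_c (a point): centre of a flat blue plastic slide mailer, 84 mm long (its x) x 38 mm wide (its y) x 22 mm high (its z), 70 g, loose; grasp it across its width. There are three such mailers, of which one may be absent (then None); those present lie flat to the right of the cases
- mailer_3_c (a point): centre of a flat blue plastic slide mailer, 84 mm long (its x) x 38 mm wide (its y) x 22 mm high (its z), 70 g, loose; grasp it across its width. There are three such mailers, of which one may be absent (then None); those present lie flat to the right of the cases
- analyser_corner (a point): not to be touched: left front corner, at worktop level, of the big grey analyser, 0.42 m tall. Its flat front runs from here to the robot's right, square to the robot's forward direction, along the far side of the work; keep hand and arm on the near side of it
- printer_edge (a point): not to be touched: right edge of the black label printer (about 0.15 m tall) with the upright computer screen (about 0.5 m tall) just to its left; to the robot's left of this point, between the near edge of the worktop and the left case's middle, the space is taken
- tape_roll: bystander, not part of the job: roll of masking tape, 66 mm wide, 18 mm high; origin at the centre of its underside
- marker: bystander, not part of the job: black marker pen, 136 mm long, lying; origin at the centre of its underside
- bottle_white: bystander, not part of the job: white bottle, 55 mm wide, 125 mm high; origin at the centre of its underside
- bottle_brown: bystander, not part of the job: brown bottle, 44 mm wide, 90 mm high; origin at the centre of its underside
- beaker: bystander, not part of the job: clear beaker, 51 mm wide, 52 mm high; origin at the centre of its underside
- box_white: bystander, not part of the job: small white lidded box, 54 x 80 x 34 mm; origin at the centre of its underside
- timer: bystander, not part of the job: white timer on edge, 62 mm wide, 54 mm high; origin at the centre of its underside
- bottle_small: bystander, not part of the job: brown bottle, 44 mm wide, 90 mm high; origin at the centre of its underside

How it is judged:
On the way, in this order (a step that is already met when the one before it is completed fails the run):
1. both lids stand open together, each swung right back (beyond 1.58 of 1.7 rad) (value of joint each of lid_1, lid_2 above 1.58 rad), for 0.2 s.
2. every mailer lies on the floor of one case, its lid shut, and the lid of the other stands half open (((x of mailer_1_c in the frame of case_1_in between -0.053 and 0.053 m and y of mailer_1_c in the frame of case_1_in between -0.107 and 0.107 m and z of mailer_1_c in the frame of case_1_in between 0.002 and 0.018 m and x of mailer_2_c in the frame of case_1_in between -0.053 and 0.053 m and y of mailer_2_c in the frame of case_1_in between -0.107 and 0.107 m and z of mailer_2_c in the frame of case_1_in between 0.002 and 0.018 m and x of mailer_3_c in the frame of case_1_in between -0.053 and 0.053 m and y of mailer_3_c in the frame of case_1_in between -0.107 and 0.107 m and z of mailer_3_c in the frame of case_1_in between 0.002 and 0.018 m and value of joint lid_1 below 0.05 rad and value of joint lid_2 between 0.4 and 1.2 rad) or (x of mailer_1_c in the frame of case_2_in between -0.053 and 0.053 m and y of mailer_1_c in the frame of case_2_in between -0.107 and 0.107 m and z of mailer_1_c in the frame of case_2_in between 0.002 and 0.018 m and x of mailer_2_c in the frame of case_2_in between -0.053 and 0.053 m and y of mailer_2_c in the frame of case_2_in between -0.107 and 0.107 m and z of mailer_2_c in the frame of case_2_in between 0.002 and 0.018 m and x of mailer_3_c in the frame of case_2_in between -0.053 and 0.053 m and y of mailer_3_c in the frame of case_2_in between -0.107 and 0.107 m and z of mailer_3_c in the frame of case_2_in between 0.002 and 0.018 m and value of joint lid_2 below 0.05 rad and value of joint lid_1 between 0.4 and 1.2 rad))), for 0.2 s.
3. after that the treadle is pressed down to its stop (beyond 0.255 of 0.28 rad) (value of joint treadle above 0.255 rad), for 0.1 s.
At the end, for the whole second after the job is handed in: Every mailer lies flat on the floor of one case (centre within its inner walls, under 18 mm above its floor, so none on another), its lid shut within 0.05 rad; the other, stiff lid stands half open by itself (0.4 to 1.2 rad); the treadle is up (under 0.04 rad) (((x of mailer_1_c in the frame of case_1_in between -0.053 and 0.053 m and y of mailer_1_c in the frame of case_1_in between -0.107 and 0.107 m and z of mailer_1_c in the frame of case_1_in between 0.002 and 0.018 m and x of mailer_2_c in the frame of case_1_in between -0.053 and 0.053 m and y of mailer_2_c in the frame of case_1_in between -0.107 and 0.107 m and z of mailer_2_c in the frame of case_1_in between 0.002 and 0.018 m and x of mailer_3_c in the frame of case_1_in between -0.053 and 0.053 m and y of mailer_3_c in the frame of case_1_in between -0.107 and 0.107 m and z of mailer_3_c in the frame of case_1_in between 0.002 and 0.018 m and value of joint lid_1 below 0.05 rad and value of joint lid_2 between 0.4 and 1.2 rad) or (x of mailer_1_c in the frame of case_2_in between -0.053 and 0.053 m and y of mailer_1_c in the frame of case_2_in between -0.107 and 0.107 m and z of mailer_1_c in the frame of case_2_in between 0.002 and 0.018 m and x of mailer_2_c in the frame of case_2_in between -0.053 and 0.053 m and y of mailer_2_c in the frame of case_2_in between -0.107 and 0.107 m and z of mailer_2_c in the frame of case_2_in between 0.002 and 0.018 m and x of mailer_3_c in the frame of case_2_in between -0.053 and 0.053 m and y of mailer_3_c in the frame of case_2_in between -0.107 and 0.107 m and z of mailer_3_c in the frame of case_2_in between 0.002 and 0.018 m and value of joint lid_2 below 0.05 rad and value of joint lid_1 between 0.4 and 1.2 rad)) and value of joint treadle below 0.04 rad); the robot touches nothing.
It fails at once if a bystander is moved by more than 40 mm (distance of any of tape_roll, marker, bottle_white, bottle_brown, beaker, box_white, timer, bottle_small from where it was at the start of the episode above 0.04 m).
Of mailer_1, mailer_2, mailer_3 only 2 to 3 are there at a start; the rules pass over those that are not, and their reading is None.
At some moment in a run one of mailer_1 may be knocked a few centimetres aside while the robot is not near it.
Once in a run the grip may slacken for a moment while it holds something.
It also fails if it takes over 210 s, if anything falls off the work surface, if the arm or the gripper's body presses on something with over 40 N, if the wrist force passes 120 N, or if a joint passes its speed limit or range.

## Working session

There is one attempt and no reset: what is moved stays moved. The work goes in short steps, Python scripts to look and compute and a tool call to move; the robot and the scene stay as the last step left them, time stands still between calls to the robot, and variables do not carry over. Pictures are saved under pics/ and viewed, at most 14 in all, crops included, and the job is handed in when it is done.

Besides the shell and the picture viewer there is one more tool, called as name(argument=value, ...) on one line, values as JSON. drive_tool: Moves the arm, as the interface text tells. Its arguments: {"type":"object","properties":{"rows":{"type":"array","items":{"type":"object","properties":{"dx":{"type":"number"},"dy":{"type":"number"},"dz":{"type":"number"},"wx":{"type":"number"},"wy":{"type":"number"},"wz":{"type":"number"},"hand":{"type":"number"}}}}},"required":["rows"]}

```bash
ls; mkdir -p pics
python3 - <<'E'
from workcell import bot
import cv2,numpy as np
for n in ("scene","top"):
    cv2.imwrite(f"pics/{n}0.png",bot.camera(n)[:,:,::-1])
    print(n,bot.get_calibration(n))
o=bot.get_obs()
print(o)
E
```

```text
pics
scene {'vfov': 49.77809305222406, 'cx': 257.6204871163747, 'cy': 186.81001794423372, 'origin': array([0.20098957, 0.63267746, 0.98899295]), 'rotation': array([-0.08155549,  0.33912518,  0.91274817, -0.2126819 ])}
top {'vfov': 51.569976012608905, 'cx': 252.0555225080718, 'cy': 190.45815806530817, 'origin': array([ 0.41436482, -0.10004758,  1.43157444]), 'rotation': array([-0.04357703,  0.02982296,  0.70864089, -0.70359059])}
{'clock': 0.1, 'joint_pos': array([-1.11503904e+00,  2.41358898e-01,  3.87796656e-03,  1.33522612e+00,
        2.99233299e-05,  1.57081778e+00]), 'joint_vel': array([-2.98206529e-04, -2.46700575e-03,  3.56728791e-03,  4.25882240e-04,
       -9.62108168e-05, -2.95027505e-05]), 'tau': array([ 3.08797771e-04, -3.73138225e+01,  2.53010166e+01,  1.08636546e-02,
       -6.64403888e-05, -8.13484320e-06]), 'eef_pos': array([ 0.21983866, -0.44846967,  0.24149862]), 'tool_rot': array([ 9.74149807e-01,  2.25900951e-01, -2.01263007e-04, -9.34044129e-04]), 'ft_force': array([-0.23749381, -0.36733014, -0.01376193]), 'ft_torque': array([0.02939124, 0.02086507, 0.01849655]), 'grasp_force': 0.0, 'grip_width': 0.08562053663485894}
```

View pics/scene0.png

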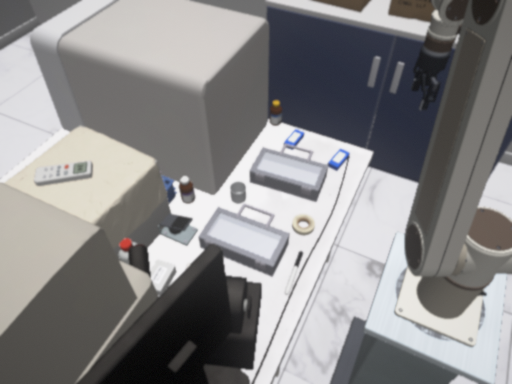

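View pics/top0.png

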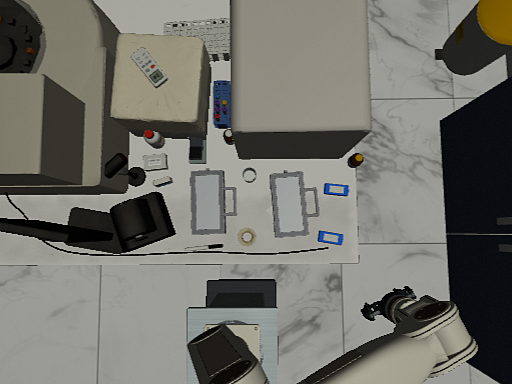

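The pictures show two cases, at top px (208,202) and (290,205), with bars on their right. There are two mailers, at (336,189) and (330,238), and the pump is at (197,150). I'll measure next.

```bash
cat > h.py <<'E'
from workcell import bot
import numpy as np, cv2
from scipy.spatial.transform import Rotation as R
def cam(n):
    c=bot.get_calibration(n); return 192/np.tan(np.radians(c['vfov']/2)),c['cx'],c['cy'],np.array(c['origin']),R.from_quat(c['rotation']).as_matrix()
def px2w(n,uv,z):
    f,cx,cy,o,M=cam(n); d=M@np.array([(uv[0]-cx)/f,-(uv[1]-cy)/f,-1]); return o+d*(z-o[2])/d[2]
def w2px(n,p):
    f,cx,cy,o,M=cam(n); q=M.T@(np.array(p)-o); return np.array([cx+f*q[0]/-q[2],cy-f*q[1]/-q[2]])
def crop(n,name,x0,y0,w,h,k):
    im=bot.camera(n)[y0:y0+h,x0:x0+w,::-1]
    cv2.imwrite(name,cv2.resize(im,None,fx=k,fy=k,interpolation=cv2.INTER_CUBIC))
E
python3 - <<'E'
from h import *
np.set_printoptions(precision=3,suppress=True)
bot.camera("top");bot.camera("scene")
Z=dict(case_1_in=.05,lid_1=.05,lid_1_bar=.053,treadle=.05,treadle_pad=.065,mailer_1_c=.022,tape_roll=.018,beaker=.05,marker=.01,box_white=.03,timer=.05,bottle_brown=.09,bottle_white=.125)
for t,z in Z.items():
  for n in ("top","scene"):
    for d in bot.look_for(n,t)[:4]:
        if d['score']>.3:
            e=np.array(d['extent']); print(t,n,round(d['score'],2),e,px2w(n,e,z)[:2])
crop("top","pics/t1.png",180,120,185,135,4)
E
```

```text
case_1_in top 0.97 [213.9 202.6  48.3  65.4] [0.517 0.06 ]
case_1_in top 0.5 [213.2 203.6  44.3  62.3] [0.513 0.062]
case_1_in scene 0.89 [243.6 242.2  91.3  72.9] [0.511 0.1  ]
lid_1 top 0.79 [212.3 202.9  45.2  61.9] [0.516 0.066]
lid_1 top 0.56 [296.6 202.8  46.7  68.4] [ 0.514 -0.228]
lid_1 scene 0.63 [288.7 168.5  77.4  45.8] [ 0.511 -0.203]
lid_1 scene 0.59 [245.2 235.6  93.9  67.5] [0.517 0.08 ]
lid_1_bar top 0.97 [213.5 199.8  44.2  64.6] [0.527 0.061]
lid_1_bar top 0.7 [294.6 205.6  50.5  66.1] [ 0.504 -0.221]
lid_1_bar scene 0.69 [245.3 235.9  87.3  62.2] [0.516 0.082]
treadle top 0.58 [194.8 148.6  16.2  26.6] [0.709 0.129]
treadle scene 0.68 [177.5 222.1  24.8  19.1] [0.708 0.123]
treadle scene 0.4 [243.3 236.3  89.2  63.4] [0.521 0.084]
treadle_pad top 0.58 [194.8 147.8  17.3  23.2] [0.709 0.126]
treadle_pad top 0.52 [294.4 203.1  46.1  66.1] [ 0.512 -0.219]
treadle_pad scene 0.55 [177.4 222.2  30.   17.6] [0.7   0.131]
mailer_1_c top 0.57 [330.4 238.7  25.1  13.3] [ 0.389 -0.347]
mailer_1_c top 0.51 [194.4 147.7  19.4  20.7] [0.719 0.135]
mailer_1_c scene 0.67 [338.8 15
[... 306 characters left out ...]
3.7  18.8] [0.729 0.103]
marker scene 0.7 [293.  272.7  19.   47.2] [0.363 0.105]
box_white top 0.95 [154.7 163.2  24.5  17.7] [0.662 0.276]
box_white scene 0.97 [161.7 276.   26.5  35.3] [0.66  0.274]
box_white scene 0.61 [294.1 138.1  17.4  15. ] [ 0.558 -0.359]
timer top 0.66 [162.1 183.   17.9   9.2] [0.587 0.243]
bottle_brown scene 0.84 [186.5 191.2  16.2  29.3] [0.724 0.042]
bottle_brown scene 0.53 [275.6 113.5   8.5  27.9] [ 0.64  -0.383]
bottle_white top 0.84 [155.5 139.1  20.4  20.7] [0.727 0.249]
bottle_white top 0.44 [197.3 149.1  12.7  21.2] [0.692 0.108]
bottle_white top 0.33 [338.7 188.8  26.8  11.3] [ 0.554 -0.36 ]
bottle_white scene 0.6 [127.7 251.8  15.4  25.5] [0.727 0.292]
```

View pics/t1.png

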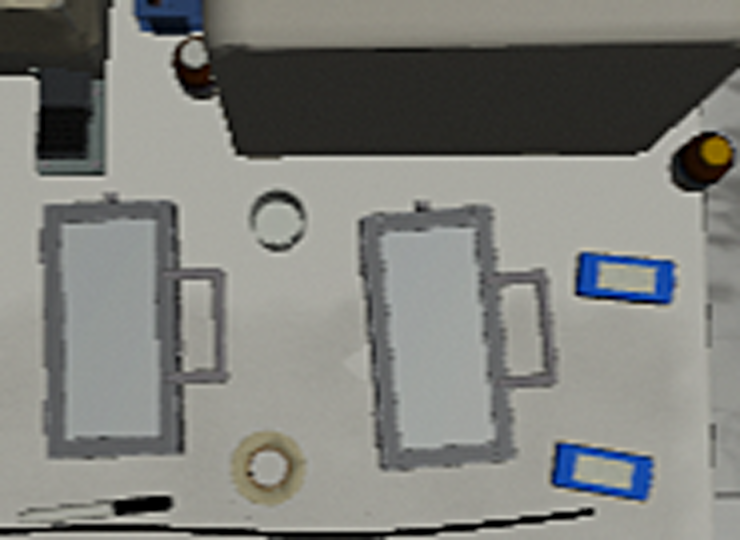

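The crop shows both cases shut with bars on their right at crop px (224,325) and (549,327). Two mailers lie at (625,279) and (603,471), with no third. The treadle pad is at about (63,130).

Run:
```python
from h import *
np.set_printoptions(precision=3,suppress=True)
c=lambda u,v:(180+u/4-.4,120+v/4-.4)
def show(name,pts,z):
    P=np.array([px2w("top",c(*p),z)[:2] for p in pts]); print(name,P.tolist() if 0 else P.round(3).tolist(),"mean",P.mean(0).round(4)); return P
for nm,pts,bar in (("L",[(43,205),(176,200),(184,452),(50,458)],[(222,270),(226,380)]),("R",[(361,215),(491,206),(514,458),(382,468)],[(546,271),(553,384)])):
    P=show(nm,pts,.05); print(np.degrees(np.arctan2(*(P[3]-P[0])[::-1])),np.degrees(np.arctan2(*(P[2]-P[1])[::-1])),np.linalg.norm(P[1]-P[0]),np.linalg.norm(P[3]-P[0]))
    B=show("bar",bar,.055); print(np.degrees(np.arctan2(*(B[1]-B[0])[::-1])))
M=show("m1",[(580,253),(675,261),(671,304),(578,296)],.022);print(np.degrees(np.arctan2(*(M[1]-M[0])[::-1])))
M=show("m2",[(557,443),(654,457),(647,500),(553,486)],.022);print(np.degrees(np.arctan2(*(M[1]-M[0])[::-1])))
show("pad",[(40,105),(86,105),(88,158),(38,158)],.065)
show("base",[(104,80),(104,174),(37,174)],.01)
show("analyser",[(238,155),(640,155)],.0)
show("bottle",[(692,175)],.0); show("beak",[(277,221)],.0);show("tape",[(268,467)],.0)
for n,p in (("L",None),):
  for z in (.05,):
    for uv in ((250,208),(306,150),(259,210),(284,152)): print(uv,px2w("scene",uv,.053))
```

```text
L [[0.63, 0.144], [0.633, 0.026], [0.413, 0.019], [0.408, 0.135]] mean [0.521 0.081]
-177.85424504759632 -178.1243736941541 0.117426030851563 0.22181906882604316
bar [[0.57, -0.015], [0.474, -0.018]] mean [ 0.522 -0.016]
-178.02622384034385
R [[0.618, -0.136], [0.625, -0.25], [0.406, -0.266], [0.398, -0.152]] mean [ 0.512 -0.201]
-175.92065101644684 -175.94728736845838 0.1141142015615428 0.22109206691089572
bar [[0.567, -0.296], [0.469, -0.3]] mean [ 0.518 -0.298]
-177.7898430015477
m1 [[0.587, -0.332], [0.579, -0.416], [0.54, -0.411], [0.548, -0.329]] mean [ 0.563 -0.372]
-95.36346451305909
m2 [[0.418, -0.307], [0.406, -0.392], [0.368, -0.385], [0.381, -0.303]] mean [ 0.393 -0.347]
-98.57275357415953
pad [[0.716, 0.144], [0.716, 0.104], [0.669, 0.102], [0.669, 0.146]] mean [0.692 0.124]
base [[0.751, 0.096], [0.664, 0.095], [0.664, 0.156]] mean [0.693 0.116]
analyser [[0.682, -0.026], [0.678, -0.392]] mean [ 0.68  -0.209]
bottle [[0.66, -0.438]] mean [ 0.66  -0.438]
beak [[0.621, -0.061]] mean [ 0.621 -0.061]
tape [[0.399, -0.052]] mean [ 0.399 -0.052]
(250, 208) [ 0.548 -0.009  0.053]
(306, 150) [ 0.493 -0.3    0.053]
(259, 210) [ 0.521 -0.014  0.053]
(284, 152) [ 0.553 -0.26   0.053]
```

Run:
```python
from h import *
crop("scene","pics/s1.png",140,90,230,190,3.4)
```

```text
(no output)
```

View pics/s1.png

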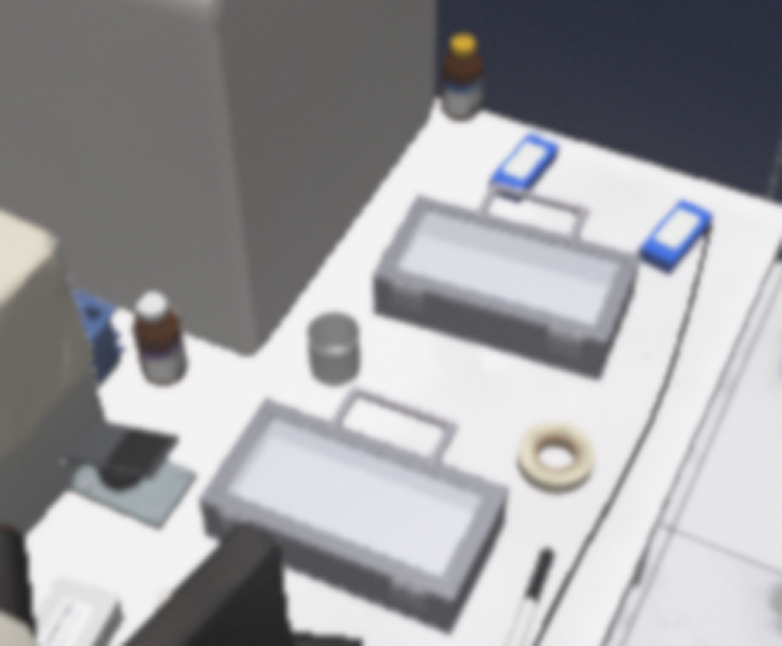

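Only two mailers are present. The geometry is consistent: bar centre to hinge and the yaws all agree. I'll write a helper that computes rows, then go above the right lid's bar.

```bash
cat > plan.py <<'E'
from h import *
import json
def plan(wps,hand,yaw=None,step=.035,r=2):
    """wps: world (x,y,z[,n]); yaw deg of tool x, tool down. prints rows relative to the present pose"""
    o=bot.get_obs(); p0=np.array(o['eef_pos']); R0=R.from_quat(o['tool_rot']); rows=[]; p=p0
    def yv(y): return (R0.inv()*R.from_euler('z',y,degrees=True)*R.from_euler('x',180,degrees=True)).as_rotvec(degrees=True)/5
    w1=yv(yaw) if yaw is not None else np.zeros(3); first=True
    for wp in wps:
        q=np.array(wp[:3],float); n=int(wp[3]) if len(wp)>3 else max(1,int(np.ceil(np.linalg.norm(q-p)/step)))
        if first and yaw is not None: n=max(n,int(np.ceil(np.linalg.norm(w1)*5/8)))
        for i in range(1,n+1):
            d=R0.inv().apply(p+(q-p)*i/n-p0)/.05; w=w1*(i/n if first else 1)
            row=dict(zip(('dx','dy','dz','wx','wy','wz'),[round(float(v),r) for v in (*d,*w)])); row['hand']=hand
            rows.append({k:v for k,v in row.items() if v or k=='hand'})
        p=q; first=False
    print(len(rows),json.dumps(rows).replace('"',''))
def st():
    o=bot.get_obs(); e=R.from_quat(o['tool_rot']).as_matrix()
    print(o['clock'],np.round(o['eef_pos'],4),'yaw',np.degrees(np.arctan2(e[1,0],e[0,0])).round(1),'F',np.round(o['ft_force'],1),'w',round(o['grip_width'],4),'gf',round(o['grasp_force'],1),'q',np.round(o['joint_pos'],2))
E
python3 -c "
from plan import *
plan([(.519,-.297,.2)],30,4)"
```

```text
10 [{dx: 0.67, dy: -0.01, dz: 0.08, wz: 0.44, hand: 30}, {dx: 1.34, dy: -0.02, dz: 0.17, wz: 0.88, hand: 30}, {dx: 2.01, dy: -0.03, dz: 0.25, wz: 1.33, hand: 30}, {dx: 2.68, dy: -0.04, dz: 0.34, wz: 1.77, hand: 30}, {dx: 3.35, dy: -0.05, dz: 0.42, wz: 2.21, hand: 30}, {dx: 4.02, dy: -0.06, dz: 0.51, wz: 2.65, hand: 30}, {dx: 4.69, dy: -0.07, dz: 0.59, wz: 3.1, hand: 30}, {dx: 5.36, dy: -0.08, dz: 0.68, wz: 3.54, hand: 30}, {dx: 6.03, dy: -0.09, dz: 0.76, wz: 3.98, hand: 30}, {dx: 6.71, dy: -0.1, dz: 0.85, wz: 4.42, hand: 30}]
```

drive_tool(rows=[{"dx":2,"wz":1.3,"hand":30},{"dx":4,"dz":0.4,"wz":2.6,"hand":30},{"dx":5.4,"dz":0.7,"wz":3.5,"hand":30},{"dx":6.7,"dy":-0.1,"dz":0.85,"wz":4.42,"hand":30},{"dx":6.7,"dy":-0.1,"dz":0.85,"wz":4.42,"hand":30},{"dx":6.7,"dy":-0.1,"dz":0.85,"wz":4.42,"hand":30},{"dx":6.7,"dy":-0.1,"dz":0.85,"wz":4.42,"hand":30},{"dx":6.7,"dy":-0.1,"dz":0.85,"wz":4.42,"hand":30},{"dx":6.7,"dy":-0.1,"dz":0.85,"wz":4.42,"hand":30},{"dx":6.7,"dy":-0.1,"dz":0.85,"wz":4.42,"hand":30},{"dx":6.7,"dy":-0.1,"dz":0.85,"wz":4.42,"hand":30}])

```text
invalid input at $.rows[0]: expected keys dx, dy, dz, wx, wy, wz, hand
```

```bash
python3 -c "
from plan import *
st(); plan([(.519,-.297,.049,1)],30,4); plan([(.519,-.297,.045,1)],30,4)
crop('scene','pics/s2.png',240,60,150,150,4)"
```

```text
1.6 [ 0.2201 -0.449   0.2423] yaw 26.1 F [-0.4  0.2  0.5] w 0.0853 gf 0.0 q [-1.11  0.24  0.01  1.34 -0.    1.57]
3 [{dx: 2.24, dy: -0.03, dz: 1.29, wz: 1.47, hand: 30}, {dx: 4.47, dy: -0.07, dz: 2.58, wz: 2.95, hand: 30}, {dx: 6.71, dy: -0.1, dz: 3.87, wz: 4.42, hand: 30}]
3 [{dx: 2.24, dy: -0.03, dz: 1.32, wz: 1.47, hand: 30}, {dx: 4.47, dy: -0.07, dz: 2.63, wz: 2.95, hand: 30}, {dx: 6.71, dy: -0.1, dz: 3.95, wz: 4.42, hand: 30}]
```

View pics/s2.png

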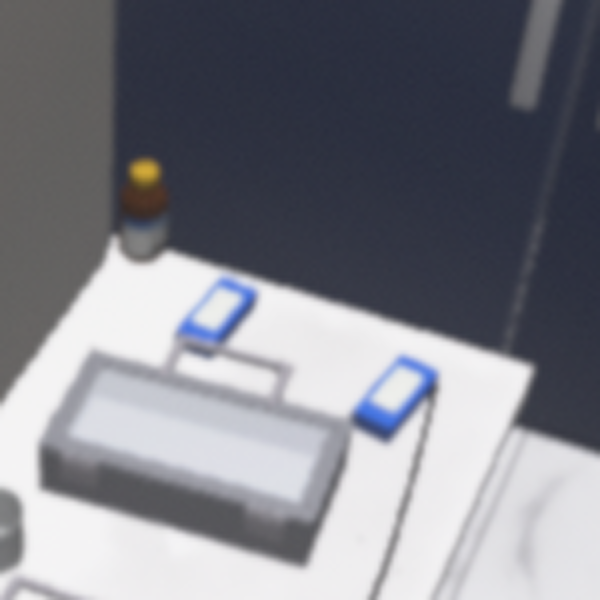

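The rows need all seven keys; that picture shows the scene unchanged.

drive_tool(rows=[{"dx":2,"dy":0,"dz":0,"wx":0,"wy":0,"wz":1.3,"hand":30},{"dx":4,"dy":0,"dz":0.4,"wx":0,"wy":0,"wz":2.6,"hand":30},{"dx":5.4,"dy":0,"dz":0.7,"wx":0,"wy":0,"wz":3.5,"hand":30},{"dx":6.7,"dy":-0.1,"dz":0.85,"wx":0,"wy":0,"wz":4.42,"hand":30},{"dx":6.7,"dy":-0.1,"dz":0.85,"wx":0,"wy":0,"wz":4.42,"hand":30},{"dx":6.7,"dy":-0.1,"dz":0.85,"wx":0,"wy":0,"wz":4.42,"hand":30},{"dx":6.7,"dy":-0.1,"dz":0.85,"wx":0,"wy":0,"wz":4.42,"hand":30},{"dx":6.7,"dy":-0.1,"dz":0.85,"wx":0,"wy":0,"wz":4.42,"hand":30},{"dx":6.7,"dy":-0.1,"dz":0.85,"wx":0,"wy":0,"wz":4.42,"hand":30},{"dx":6.7,"dy":-0.1,"dz":0.85,"wx":0,"wy":0,"wz":4.42,"hand":30},{"dx":6.7,"dy":-0.1,"dz":0.85,"wx":0,"wy":0,"wz":4.42,"hand":30},{"dx":6.7,"dy":-0.1,"dz":0.85,"wx":0,"wy":0,"wz":4.42,"hand":30}])

```text
clock: 2.85
eef_pos: [0.5178, -0.298, 0.2004]
tool_rot: [0.999, 0.034, 0.0, 0.0]
ft_force: [0.2, 0.0, -0.2]
grip_width: 0.0298
grasp_force: 0.0
```

```bash
python3 - <<'E'
s=open('plan.py').read()
s=s.replace("rows.append({k:v for k,v in row.items() if v or k=='hand'})","rows.append(row)").replace(".replace('\"','')","").replace("json.dumps(rows)","json.dumps(rows,separators=(',',':'))")
open('plan.py','w').write(s)
E
python3 -c "
from plan import *
st(); plan([(.519,-.297,.049,1)],30,4)
crop('scene','pics/s3.png',240,60,150,150,4)"
```

```text
2.85 [ 0.5178 -0.298   0.2004] yaw 3.9 F [ 0.2  0.  -0.2] w 0.0298 gf 0.0 q [-0.52  0.45  0.2   1.32 -0.    2.55]
1 [{"dx":0.02,"dy":-0.02,"dz":3.03,"wx":0.0,"wy":-0.01,"wz":-0.02,"hand":30}]
```

View pics/s3.png

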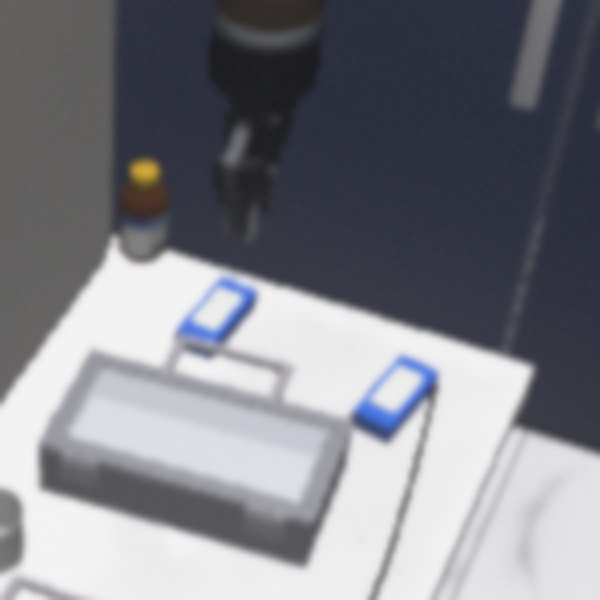

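The gripper is above the right bar's middle. Now I'll descend and close.

drive_tool(rows=[{"dx":0,"dy":0,"dz":0.8,"wx":0,"wy":0,"wz":0,"hand":30},{"dx":0,"dy":0,"dz":1.6,"wx":0,"wy":0,"wz":0,"hand":30},{"dx":0,"dy":0,"dz":2.4,"wx":0,"wy":0,"wz":0,"hand":30},{"dx":0,"dy":0,"dz":2.8,"wx":0,"wy":0,"wz":0,"hand":30},{"dx":0,"dy":0,"dz":3.1,"wx":0,"wy":0,"wz":0,"hand":30},{"dx":0,"dy":0,"dz":3.1,"wx":0,"wy":0,"wz":0,"hand":30},{"dx":0,"dy":0,"dz":3.1,"wx":0,"wy":0,"wz":0,"hand":0},{"dx":0,"dy":0,"dz":3.1,"wx":0,"wy":0,"wz":0,"hand":0},{"dx":0,"dy":0,"dz":3.1,"wx":0,"wy":0,"wz":0,"hand":0},{"dx":0,"dy":0,"dz":3.1,"wx":0,"wy":0,"wz":0,"hand":0},{"dx":0,"dy":0,"dz":3.1,"wx":0,"wy":0,"wz":0,"hand":0},{"dx":0,"dy":0,"dz":3.1,"wx":0,"wy":0,"wz":0,"hand":0}])

```text
clock: 4.1
eef_pos: [0.5191, -0.2973, 0.046]
tool_rot: [0.999, 0.035, 0.001, 0.0]
ft_force: [-3.1, 1.1, 6.2]
grip_width: 0.0076
grasp_force: 59.0
```

```bash
cat >> plan.py <<'E'
def arc(a0,a1,n,yaw,hand,press=0.,rad=.152):
    """swing the held bar from lid angle a0 to a1 about its hinge; yaw deg of the hinge line"""
    p=np.array(bot.get_obs()['eef_pos']); u=R.from_euler('z',yaw,degrees=True).apply([0,1,0])
    f=lambda a: -u*rad*np.cos(a)+np.array([0,0,rad*np.sin(a)])
    off=0.02  # bar 3 mm above hinge at shut -> angle offset
    plan([tuple(p+f(a+off)-f(a0+off))+(1,) for a in np.linspace(a0,a1,n+1)[1:]],hand)
E
python3 -c "
from plan import *
st(); arc(0,.5,5,4,0);arc(0,1.7,18,4,0)"
```

```text
4.1 [ 0.5191 -0.2973  0.046 ] yaw 4.0 F [-3.1  1.1  6.2] w 0.0076 gf 59.0 q [-0.52  0.58 -0.02  0.97 -0.    2.55]
5 [{"dx":0.0,"dy":-0.02,"dz":-0.3,"wx":0.0,"wy":0.0,"wz":0.0,"hand":0},{"dx":0.0,"dy":-0.07,"dz":-0.6,"wx":0.0,"wy":0.0,"wz":0.0,"hand":0},{"dx":0.0,"dy":-0.15,"dz":-0.9,"wx":0.0,"wy":0.0,"wz":0.0,"hand":0},{"dx":0.0,"dy":-0.26,"dz":-1.18,"wx":0.0,"wy":0.0,"wz":0.0,"hand":0},{"dx":0.0,"dy":-0.4,"dz":-1.45,"wx":0.0,"wy":0.0,"wz":0.0,"hand":0}]
18 [{"dx":0.0,"dy":-0.02,"dz":-0.29,"wx":0.0,"wy":0.0,"wz":0.0,"hand":0},{"dx":0.0,"dy":-0.06,"dz":-0.57,"wx":0.0,"wy":0.0,"wz":0.0,"hand":0},{"dx":0.0,"dy":-0.14,"dz":-0.85,"wx":0.0,"wy":0.0,"wz":0.0,"hand":0},{"dx":0.0,"dy":-0.24,"dz":-1.12,"wx":0.0,"wy":0.0,"wz":0.0,"hand":0},{"dx":0.0,"dy":-0.36,"dz":-1.38,"wx":0.0,"wy":0.0,"wz":0.0,"hand":0},{"dx":0.0,"dy":-0.51,"dz":-1.62,"wx":0.0,"wy":0.0,"wz":0.0,"hand":0},{"dx":0.0,"dy":-0.68,"dz":-1.85,"wx":0.0,"wy":0.0,"wz":0.0,"hand":0},{"dx":0.0,"dy":-0.87,"dz":-2.07,"wx":0.0,"wy":0.0,"wz":0.0,"hand":0},{"dx":0.0,"dy":-1.08,"dz":-2.26,"wx":0.0,"wy":0.0,"wz":0.0,"hand":0},{"dx":0.0,"dy":-1.3,"dz":-2.44,"wx":0.0,"wy":0.0,"wz":0.0,"hand":0},{"dx":0.0,"dy":-1.55,"dz":-2.59,"wx":0.0,"wy":0.0,"wz":0.0,"hand":0},{"dx":0.0,"dy":-1.8,"dz":-2.72,"wx":0.0,"wy":0.0,"wz":0.0,"hand":0},{"dx":0.0,"dy":-2.07,"dz":-2.82,"wx":0.0,"wy":0.0,"wz":0.0,"hand":0},{"dx":0.0,"dy":-2.35,"dz":-2.9,"wx":0.0,"wy":0.0,"wz":0.0,"hand":0},{"dx":0.0,"dy":-2.63,"dz":-2.95,"wx":0.0,"wy":0.0,"wz":0.0,"hand":0},{"dx":0.0,"dy":-2.92,"dz":-2.98,"wx":0.0,"wy":0.0,"wz":0.0,"hand":0},{"dx":0.0,"dy":-3.2,"dz":-2.98,"wx":0.0,"wy":0.0,"wz":0.0,"hand":0},{"dx":0.0,"dy":-3.49,"dz":-2.95,"wx":0.0,"wy":0.0,"wz":0.0,"hand":0}]
```

drive_tool(rows=[{"dx":0,"dy":-0.02,"dz":-0.3,"wx":0,"wy":0,"wz":0,"hand":0},{"dx":0,"dy":-0.07,"dz":-0.6,"wx":0,"wy":0,"wz":0,"hand":0},{"dx":0,"dy":-0.15,"dz":-0.9,"wx":0,"wy":0,"wz":0,"hand":0},{"dx":0,"dy":-0.26,"dz":-1.18,"wx":0,"wy":0,"wz":0,"hand":0},{"dx":0,"dy":-0.4,"dz":-1.45,"wx":0,"wy":0,"wz":0,"hand":0}])

```text
clock: 4.6
eef_pos: [0.5176, -0.2792, 0.1171]
tool_rot: [0.999, 0.034, -0.0, 0.002]
ft_force: [2.0, -7.1, -8.2]
grip_width: 0.0077
grasp_force: 58.2
```

```bash
python3 -c "
from plan import *
st(); arc(.5,1.7,13,4,0)"
```

```text
4.6 [ 0.5176 -0.2792  0.1171] yaw 3.9 F [ 2.  -7.1 -8.2] w 0.0077 gf 58.2 q [-0.49  0.49  0.03  1.11 -0.    2.58]
13 [{"dx":-0.0,"dy":-0.15,"dz":-0.24,"wx":0.0,"wy":0.0,"wz":0.0,"hand":0},{"dx":-0.0,"dy":-0.32,"dz":-0.46,"wx":0.0,"wy":0.0,"wz":0.0,"hand":0},{"dx":-0.0,"dy":-0.51,"dz":-0.67,"wx":0.0,"wy":0.0,"wz":0.0,"hand":0},{"dx":-0.0,"dy":-0.72,"dz":-0.85,"wx":0.0,"wy":0.0,"wz":0.0,"hand":0},{"dx":-0.0,"dy":-0.94,"dz":-1.02,"wx":0.0,"wy":0.0,"wz":0.0,"hand":0},{"dx":-0.0,"dy":-1.18,"dz":-1.17,"wx":0.0,"wy":0.0,"wz":0.0,"hand":0},{"dx":-0.0,"dy":-1.44,"dz":-1.29,"wx":0.0,"wy":0.0,"wz":0.0,"hand":0},{"dx":-0.0,"dy":-1.7,"dz":-1.39,"wx":0.0,"wy":0.0,"wz":0.0,"hand":0},{"dx":-0.0,"dy":-1.97,"dz":-1.47,"wx":0.0,"wy":0.0,"wz":0.0,"hand":0},{"dx":-0.0,"dy":-2.24,"dz":-1.51,"wx":0.0,"wy":0.0,"wz":0.0,"hand":0},{"dx":-0.0,"dy":-2.52,"dz":-1.54,"wx":0.0,"wy":0.0,"wz":0.0,"hand":0},{"dx":-0.0,"dy":-2.8,"dz":-1.54,"wx":0.0,"wy":0.0,"wz":0.0,"hand":0},{"dx":-0.0,"dy":-3.08,"dz":-1.51,"wx":0.0,"wy":0.0,"wz":0.0,"hand":0}]
```

drive_tool(rows=[{"dx":0,"dy":-0.15,"dz":-0.24,"wx":0,"wy":0,"wz":0,"hand":0},{"dx":0,"dy":-0.32,"dz":-0.46,"wx":0,"wy":0,"wz":0,"hand":0},{"dx":0,"dy":-0.51,"dz":-0.67,"wx":0,"wy":0,"wz":0,"hand":0},{"dx":0,"dy":-0.72,"dz":-0.85,"wx":0,"wy":0,"wz":0,"hand":0},{"dx":0,"dy":-0.94,"dz":-1.02,"wx":0,"wy":0,"wz":0,"hand":0},{"dx":0,"dy":-1.18,"dz":-1.17,"wx":0,"wy":0,"wz":0,"hand":0},{"dx":0,"dy":-1.44,"dz":-1.29,"wx":0,"wy":0,"wz":0,"hand":0},{"dx":0,"dy":-1.7,"dz":-1.39,"wx":0,"wy":0,"wz":0,"hand":0}])

```text
clock: 5.4
eef_pos: [0.5114, -0.1986, 0.1904]
tool_rot: [0.999, 0.033, 0.001, 0.008]
ft_force: [-6.5, -14.7, 9.6]
grip_width: 0.0076
grasp_force: 58.6
```

```bash
python3 -c "
from plan import *
st(); arc(1.24,1.7,6,4,0)"
```

```text
5.4 [ 0.5114 -0.1986  0.1904] yaw 3.8 F [ -6.5 -14.7   9.6] w 0.0076 gf 58.6 q [-0.36  0.36  0.03  1.23 -0.01  2.71]
6 [{"dx":-0.0,"dy":-0.22,"dz":-0.07,"wx":0.0,"wy":0.0,"wz":0.0,"hand":0},{"dx":-0.0,"dy":-0.45,"dz":-0.12,"wx":0.0,"wy":0.0,"wz":0.0,"hand":0},{"dx":-0.0,"dy":-0.68,"dz":-0.15,"wx":0.0,"wy":0.0,"wz":0.0,"hand":0},{"dx":-0.0,"dy":-0.91,"dz":-0.16,"wx":0.0,"wy":0.0,"wz":0.0,"hand":0},{"dx":-0.0,"dy":-1.15,"dz":-0.16,"wx":0.0,"wy":0.0,"wz":0.0,"hand":0},{"dx":-0.01,"dy":-1.38,"dz":-0.13,"wx":0.0,"wy":0.0,"wz":0.0,"hand":0}]
```

drive_tool(rows=[{"dx":0,"dy":-0.22,"dz":-0.05,"wx":0,"wy":0,"wz":0,"hand":0},{"dx":0,"dy":-0.45,"dz":-0.08,"wx":0,"wy":0,"wz":0,"hand":0},{"dx":0,"dy":-0.68,"dz":-0.1,"wx":0,"wy":0,"wz":0,"hand":0},{"dx":0,"dy":-0.91,"dz":-0.1,"wx":0,"wy":0,"wz":0,"hand":0},{"dx":0,"dy":-1.15,"dz":-0.08,"wx":0,"wy":0,"wz":0,"hand":0},{"dx":0,"dy":-1.38,"dz":-0.06,"wx":0,"wy":0,"wz":0,"hand":0},{"dx":0,"dy":-1.48,"dz":-0.05,"wx":0,"wy":0,"wz":0,"hand":0},{"dx":0,"dy":-1.48,"dz":-0.05,"wx":0,"wy":0,"wz":0,"hand":0}])

```text
clock: 6.2
eef_pos: [0.506, -0.123, 0.1965]
tool_rot: [0.999, 0.034, 0.003, 0.007]
ft_force: [-13.9, -10.2, 31.6]
grip_width: 0.0076
grasp_force: 64.6
```

drive_tool(rows=[{"dx":0,"dy":0,"dz":-0.05,"wx":0,"wy":0,"wz":0,"hand":30},{"dx":0,"dy":0,"dz":-0.05,"wx":0,"wy":0,"wz":0,"hand":30},{"dx":0,"dy":0,"dz":-0.05,"wx":0,"wy":0,"wz":0,"hand":30},{"dx":0,"dy":0,"dz":-0.8,"wx":0,"wy":0,"wz":0,"hand":30},{"dx":0,"dy":0,"dz":-1.5,"wx":0,"wy":0,"wz":0,"hand":30},{"dx":0,"dy":0,"dz":-1.5,"wx":0,"wy":0,"wz":0,"hand":30}])

```text
clock: 6.8
eef_pos: [0.5088, -0.1187, 0.2685]
tool_rot: [0.999, 0.035, 0.004, 0.001]
ft_force: [0.9, 0.2, -0.2]
grip_width: 0.0298
grasp_force: 0.0
```

```bash
python3 -c "
from plan import *
st(); plan([(.523,-.015,.26),(.523,-.015,.045)],30,2)
crop('scene','pics/s4.png',190,60,200,190,3)"
```

```text
6.8 [ 0.5088 -0.1187  0.2685] yaw 4.0 F [ 0.9  0.2 -0.2] w 0.0298 gf 0.0 q [-0.23  0.27  0.11  1.4   0.    2.84]
10 [{"dx":0.14,"dy":-0.68,"dz":0.06,"wx":0.01,"wy":-0.03,"wz":0.14,"hand":30},{"dx":0.29,"dy":-1.37,"dz":0.11,"wx":0.02,"wy":-0.06,"wz":0.27,"hand":30},{"dx":0.43,"dy":-2.05,"dz":0.17,"wx":0.02,"wy":-0.09,"wz":0.41,"hand":30},{"dx":0.42,"dy":-2.05,"dz":0.78,"wx":0.02,"wy":-0.09,"wz":0.41,"hand":30},{"dx":0.42,"dy":-2.05,"dz":1.4,"wx":0.02,"wy":-0.09,"wz":0.41,"hand":30},{"dx":0.41,"dy":-2.05,"dz":2.01,"wx":0.02,"wy":-0.09,"wz":0.41,"hand":30},{"dx":0.41,"dy":-2.05,"dz":2.63,"wx":0.02,"wy":-0.09,"wz":0.41,"hand":30},{"dx":0.4,"dy":-2.05,"dz":3.24,"wx":0.02,"wy":-0.09,"wz":0.41,"hand":30},{"dx":0.4,"dy":-2.06,"dz":3.86,"wx":0.02,"wy":-0.09,"wz":0.41,"hand":30},{"dx":0.4,"dy":-2.06,"dz":4.47,"wx":0.02,"wy":-0.09,"wz":0.41,"hand":30}]
```

View pics/s4.png

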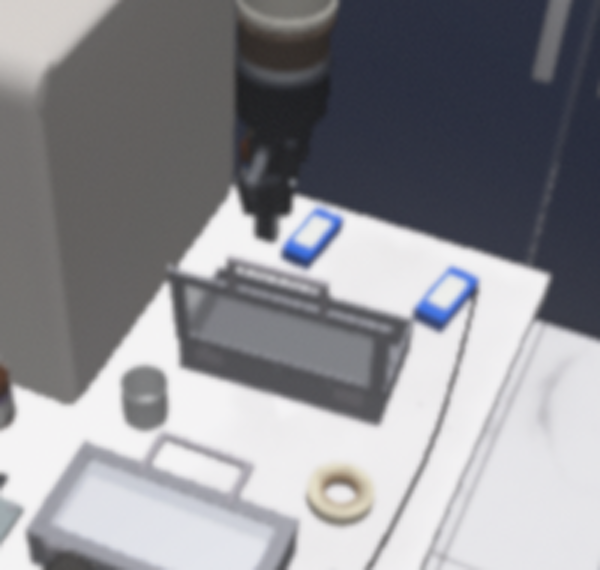

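The right lid stands open (bar near crop px (275,280)). Now the left bar.

drive_tool(rows=[{"dx":0.2,"dy":-1,"dz":0,"wx":0,"wy":-0.05,"wz":0.2,"hand":30},{"dx":0.42,"dy":-2.05,"dz":0.1,"wx":0.02,"wy":-0.09,"wz":0.4,"hand":30},{"dx":0.42,"dy":-2.05,"dz":0.17,"wx":0.02,"wy":-0.09,"wz":0.4,"hand":30},{"dx":0.42,"dy":-2.05,"dz":1,"wx":0.02,"wy":-0.09,"wz":0.4,"hand":30},{"dx":0.42,"dy":-2.05,"dz":1.8,"wx":0.02,"wy":-0.09,"wz":0.4,"hand":30},{"dx":0.42,"dy":-2.05,"dz":2.6,"wx":0.02,"wy":-0.09,"wz":0.4,"hand":30},{"dx":0.41,"dy":-2.05,"dz":3.4,"wx":0.02,"wy":-0.09,"wz":0.4,"hand":30},{"dx":0.4,"dy":-2.06,"dz":4,"wx":0.02,"wy":-0.09,"wz":0.4,"hand":30},{"dx":0.4,"dy":-2.06,"dz":4.45,"wx":0.02,"wy":-0.09,"wz":0.4,"hand":30},{"dx":0.4,"dy":-2.06,"dz":4.45,"wx":0.02,"wy":-0.09,"wz":0.4,"hand":30},{"dx":0.4,"dy":-2.06,"dz":4.45,"wx":0.02,"wy":-0.09,"wz":0.4,"hand":0},{"dx":0.4,"dy":-2.06,"dz":4.45,"wx":0.02,"wy":-0.09,"wz":0.4,"hand":0},{"dx":0.4,"dy":-2.06,"dz":4.45,"wx":0.02,"wy":-0.09,"wz":0.4,"hand":0},{"dx":0.4,"dy":-2.06,"dz":4.45,"wx":0.02,"wy":-0.09,"wz":0.4,"hand":0},{"dx":0.4,"dy":-2.06,"dz":4.45,"wx":0.02,"wy":-0.09,"wz":0.4,"hand":0}])

```text
clock: 8.35
eef_pos: [0.5189, -0.0139, 0.0424]
tool_rot: [1.0, 0.018, -0.004, -0.001]
ft_force: [-1.5, 2.6, -0.0]
grip_width: 0.0082
grasp_force: 58.4
```

```bash
python3 -c "
from plan import *
st(); arc(0,1.24,13,2,0)"
```

```text
8.35 [ 0.5189 -0.0139  0.0424] yaw 2.0 F [-1.5  2.6 -0. ] w 0.0082 gf 58.4 q [-0.03  0.46 -0.24  0.88  0.    3.08]
13 [{"dx":-0.0,"dy":-0.02,"dz":-0.29,"wx":0.0,"wy":0.0,"wz":0.0,"hand":0},{"dx":-0.0,"dy":-0.07,"dz":-0.58,"wx":0.0,"wy":0.0,"wz":0.0,"hand":0},{"dx":-0.01,"dy":-0.14,"dz":-0.86,"wx":0.0,"wy":0.0,"wz":0.0,"hand":0},{"dx":-0.01,"dy":-0.24,"dz":-1.13,"wx":0.0,"wy":0.0,"wz":0.0,"hand":0},{"dx":-0.01,"dy":-0.37,"dz":-1.39,"wx":0.0,"wy":0.0,"wz":0.0,"hand":0},{"dx":-0.01,"dy":-0.52,"dz":-1.64,"wx":0.0,"wy":0.0,"wz":0.0,"hand":0},{"dx":-0.01,"dy":-0.69,"dz":-1.87,"wx":0.0,"wy":0.0,"wz":0.0,"hand":0},{"dx":-0.02,"dy":-0.89,"dz":-2.08,"wx":0.0,"wy":0.0,"wz":0.0,"hand":0},{"dx":-0.02,"dy":-1.1,"dz":-2.28,"wx":0.0,"wy":0.0,"wz":0.0,"hand":0},{"dx":-0.02,"dy":-1.34,"dz":-2.45,"wx":0.0,"wy":0.0,"wz":0.0,"hand":0},{"dx":-0.02,"dy":-1.58,"dz":-2.6,"wx":0.0,"wy":0.0,"wz":0.0,"hand":0},{"dx":-0.02,"dy":-1.84,"dz":-2.73,"wx":0.0,"wy":0.0,"wz":0.0,"hand":0},{"dx":-0.02,"dy":-2.12,"dz":-2.83,"wx":0.0,"wy":0.0,"wz":0.0,"hand":0}]
```

Joint 6 is at 3.08 and would hit its limit in this swing. I'll let go, rise, make a half turn and regrasp.

drive_tool(rows=[{"dx":0,"dy":0,"dz":0,"wx":0,"wy":0,"wz":0,"hand":30},{"dx":0,"dy":0,"dz":0,"wx":0,"wy":0,"wz":0,"hand":30},{"dx":0,"dy":0,"dz":0,"wx":0,"wy":0,"wz":0,"hand":30},{"dx":0,"dy":0,"dz":-1,"wx":0,"wy":0,"wz":0,"hand":30},{"dx":0,"dy":0,"dz":-2,"wx":0,"wy":0,"wz":0,"hand":30},{"dx":0,"dy":0,"dz":-2.4,"wx":0,"wy":0,"wz":0,"hand":30},{"dx":0,"dy":0,"dz":-2.4,"wx":0,"wy":0,"wz":-18,"hand":30},{"dx":0,"dy":0,"dz":-2.4,"wx":0,"wy":0,"wz":-18,"hand":30},{"dx":0,"dy":0,"dz":-2.4,"wx":0,"wy":0,"wz":-18,"hand":30},{"dx":0,"dy":0,"dz":-2.4,"wx":0,"wy":0,"wz":-18,"hand":30},{"dx":0,"dy":0,"dz":-2.4,"wx":0,"wy":0,"wz":-18,"hand":30},{"dx":0,"dy":0,"dz":-2.4,"wx":0,"wy":0,"wz":-18,"hand":30},{"dx":0,"dy":0,"dz":-2.4,"wx":0,"wy":0,"wz":-18,"hand":30},{"dx":0,"dy":0,"dz":-2.4,"wx":0,"wy":0,"wz":-18,"hand":30},{"dx":0,"dy":0,"dz":-2.4,"wx":0,"wy":0,"wz":-18,"hand":30},{"dx":0,"dy":0,"dz":-2.4,"wx":0,"wy":0,"wz":-18,"hand":30},{"dx":0,"dy":0,"dz":-2.4,"wx":0,"wy":0,"wz":-18,"hand":30},{"dx":0,"dy":0,"dz":-2.4,"wx":0,"wy":0,"wz":-18,"hand":30}])

```text
clock: 10.15
eef_pos: [0.5202, -0.0148, 0.162]
tool_rot: [0.695, 0.719, -0.002, -0.003]
ft_force: [-1.1, -0.3, 0.6]
grip_width: 0.0302
grasp_force: 0.0
```

drive_tool(rows=[{"dx":0,"dy":0,"dz":0,"wx":0,"wy":0,"wz":-18,"hand":30},{"dx":0,"dy":0,"dz":0,"wx":0,"wy":0,"wz":-18,"hand":30},{"dx":0,"dy":0,"dz":0,"wx":0,"wy":0,"wz":-18,"hand":30},{"dx":0,"dy":0,"dz":0,"wx":0,"wy":0,"wz":-18,"hand":30},{"dx":0,"dy":0,"dz":0,"wx":0,"wy":0,"wz":-18,"hand":30},{"dx":0,"dy":0,"dz":0,"wx":0,"wy":0,"wz":-18,"hand":30},{"dx":0,"dy":0,"dz":0,"wx":0,"wy":0,"wz":-18,"hand":30},{"dx":0,"dy":0,"dz":0,"wx":0,"wy":0,"wz":-18,"hand":30},{"dx":0,"dy":0,"dz":0,"wx":0,"wy":0,"wz":-18,"hand":30},{"dx":0,"dy":0,"dz":0,"wx":0,"wy":0,"wz":-18,"hand":30},{"dx":0,"dy":0,"dz":0,"wx":0,"wy":0,"wz":-18,"hand":30},{"dx":0,"dy":0,"dz":0,"wx":0,"wy":0,"wz":-18,"hand":30}])

```text
clock: 11.35
eef_pos: [0.52, -0.0146, 0.1619]
tool_rot: [-0.017, 1.0, 0.001, -0.004]
ft_force: [-0.3, 0.5, -0.1]
grip_width: 0.0299
grasp_force: 0.0
```

```bash
python3 -c "
from plan import *
st(); plan([(.528,-.015,.045)],30,182)"
```

```text
11.35 [ 0.52   -0.0146  0.1619] yaw -178.1 F [-0.3  0.5 -0.1] w 0.0299 gf 0.0 q [-0.03  0.33 -0.08  1.16  0.   -0.06]
4 [{"dx":-0.04,"dy":-0.0,"dz":0.58,"wx":0.0,"wy":-0.02,"wz":-0.0,"hand":30},{"dx":-0.09,"dy":-0.01,"dz":1.17,"wx":0.01,"wy":-0.04,"wz":-0.01,"hand":30},{"dx":-0.13,"dy":-0.01,"dz":1.75,"wx":0.01,"wy":-0.06,"wz":-0.01,"hand":30},{"dx":-0.18,"dy":-0.02,"dz":2.34,"wx":0.01,"wy":-0.08,"wz":-0.02,"hand":30}]
```

drive_tool(rows=[{"dx":-0.1,"dy":0,"dz":0.8,"wx":0,"wy":0,"wz":0,"hand":30},{"dx":-0.18,"dy":0,"dz":1.6,"wx":0,"wy":-0.08,"wz":0,"hand":30},{"dx":-0.18,"dy":0,"dz":2.34,"wx":0,"wy":-0.08,"wz":0,"hand":30},{"dx":-0.18,"dy":0,"dz":2.34,"wx":0,"wy":-0.08,"wz":0,"hand":30},{"dx":-0.18,"dy":0,"dz":2.34,"wx":0,"wy":-0.08,"wz":0,"hand":0},{"dx":-0.18,"dy":0,"dz":2.34,"wx":0,"wy":-0.08,"wz":0,"hand":0},{"dx":-0.18,"dy":0,"dz":2.34,"wx":0,"wy":-0.08,"wz":0,"hand":0},{"dx":-0.18,"dy":0,"dz":2.34,"wx":0,"wy":-0.08,"wz":0,"hand":0},{"dx":-0.18,"dy":0,"dz":2.34,"wx":0,"wy":-0.08,"wz":0,"hand":0},{"dx":-0.18,"dy":0.02,"dz":2.04,"wx":0,"wy":-0.08,"wz":0,"hand":0},{"dx":-0.18,"dy":0.07,"dz":1.76,"wx":0,"wy":-0.08,"wz":0,"hand":0},{"dx":-0.18,"dy":0.14,"dz":1.48,"wx":0,"wy":-0.08,"wz":0,"hand":0},{"dx":-0.18,"dy":0.24,"dz":1.21,"wx":0,"wy":-0.08,"wz":0,"hand":0},{"dx":-0.18,"dy":0.37,"dz":0.95,"wx":0,"wy":-0.08,"wz":0,"hand":0},{"dx":-0.18,"dy":0.52,"dz":0.7,"wx":0,"wy":-0.08,"wz":0,"hand":0},{"dx":-0.18,"dy":0.69,"dz":0.47,"wx":0,"wy":-0.08,"wz":0,"hand":0}])

```text
clock: 12.95
eef_pos: [0.5279, 0.0189, 0.1397]
tool_rot: [-0.017, 1.0, -0.001, 0.0]
ft_force: [0.1, -4.4, 0.2]
grip_width: 0.0079
grasp_force: 58.4
```

```bash
python3 -c "
from plan import *
st(); arc(.66,1.7,12,2,0)"
```

```text
12.95 [0.5279 0.0189 0.1397] yaw -178.1 F [ 0.1 -4.4  0.2] w 0.0079 gf 58.4 q [ 0.04  0.36 -0.1   1.11 -0.    0.  ]
12 [{"dx":0.0,"dy":0.17,"dz":-0.2,"wx":0.0,"wy":0.0,"wz":0.0,"hand":0},{"dx":0.0,"dy":0.36,"dz":-0.38,"wx":0.0,"wy":0.0,"wz":0.0,"hand":0},{"dx":0.0,"dy":0.57,"dz":-0.54,"wx":0.0,"wy":0.0,"wz":0.0,"hand":0},{"dx":0.0,"dy":0.79,"dz":-0.69,"wx":0.0,"wy":0.0,"wz":0.0,"hand":0},{"dx":0.0,"dy":1.02,"dz":-0.82,"wx":0.0,"wy":0.0,"wz":0.0,"hand":0},{"dx":0.0,"dy":1.26,"dz":-0.93,"wx":0.0,"wy":0.0,"wz":0.0,"hand":0},{"dx":0.0,"dy":1.51,"dz":-1.01,"wx":0.0,"wy":0.0,"wz":0.0,"hand":0},{"dx":0.0,"dy":1.76,"dz":-1.07,"wx":0.0,"wy":0.0,"wz":0.0,"hand":0},{"dx":0.0,"dy":2.02,"dz":-1.11,"wx":0.0,"wy":0.0,"wz":0.0,"hand":0},{"dx":0.0,"dy":2.29,"dz":-1.13,"wx":0.0,"wy":0.0,"wz":0.0,"hand":0},{"dx":0.0,"dy":2.55,"dz":-1.13,"wx":0.0,"wy":0.0,"wz":0.0,"hand":0},{"dx":0.0,"dy":2.81,"dz":-1.1,"wx":0.0,"wy":0.0,"wz":0.0,"hand":0}]
```

Tangential force here is about 2.5 N against 11 N on the right, so the left lid is free and the right one is stiff. I'll finish the swing.

drive_tool(rows=[{"dx":0,"dy":0.17,"dz":-0.2,"wx":0,"wy":0,"wz":0,"hand":0},{"dx":0,"dy":0.36,"dz":-0.38,"wx":0,"wy":0,"wz":0,"hand":0},{"dx":0,"dy":0.57,"dz":-0.54,"wx":0,"wy":0,"wz":0,"hand":0},{"dx":0,"dy":0.79,"dz":-0.69,"wx":0,"wy":0,"wz":0,"hand":0},{"dx":0,"dy":1.02,"dz":-0.82,"wx":0,"wy":0,"wz":0,"hand":0},{"dx":0,"dy":1.26,"dz":-0.93,"wx":0,"wy":0,"wz":0,"hand":0},{"dx":0,"dy":1.51,"dz":-1.01,"wx":0,"wy":0,"wz":0,"hand":0},{"dx":0,"dy":1.76,"dz":-1.07,"wx":0,"wy":0,"wz":0,"hand":0},{"dx":0,"dy":2.02,"dz":-1.11,"wx":0,"wy":0,"wz":0,"hand":0},{"dx":0,"dy":2.29,"dz":-1.13,"wx":0,"wy":0,"wz":0,"hand":0},{"dx":0,"dy":2.55,"dz":-1.13,"wx":0,"wy":0,"wz":0,"hand":0},{"dx":0,"dy":2.8,"dz":-1.1,"wx":0,"wy":0,"wz":0,"hand":0},{"dx":0,"dy":2.88,"dz":-1.1,"wx":0,"wy":0,"wz":0,"hand":0},{"dx":0,"dy":2.88,"dz":-1.1,"wx":0,"wy":0,"wz":0,"hand":0},{"dx":0,"dy":2.88,"dz":-1.1,"wx":0,"wy":0,"wz":0,"hand":0}])

```text
clock: 14.45
eef_pos: [0.524, 0.1611, 0.1947]
tool_rot: [-0.016, 1.0, -0.003, 0.002]
ft_force: [2.4, -12.0, 8.5]
grip_width: 0.0075
grasp_force: 64.1
```

drive_tool(rows=[{"dx":0,"dy":0,"dz":0,"wx":0,"wy":0,"wz":0,"hand":30},{"dx":0,"dy":0,"dz":0,"wx":0,"wy":0,"wz":0,"hand":30},{"dx":0,"dy":0,"dz":0,"wx":0,"wy":0,"wz":0,"hand":30},{"dx":0,"dy":0,"dz":-1,"wx":0,"wy":0,"wz":0,"hand":30},{"dx":0,"dy":0,"dz":-2,"wx":0,"wy":0,"wz":0,"hand":30},{"dx":0,"dy":0,"dz":-2.6,"wx":0,"wy":0,"wz":0,"hand":30},{"dx":0,"dy":-1,"dz":-2.6,"wx":0,"wy":0,"wz":0,"hand":30},{"dx":0,"dy":-2,"dz":-2.6,"wx":0,"wy":0,"wz":0,"hand":30},{"dx":0,"dy":-3,"dz":-2.6,"wx":0,"wy":0,"wz":0,"hand":30},{"dx":0,"dy":-4,"dz":-2.6,"wx":0,"wy":0,"wz":0,"hand":30}])

```text
clock: 15.45
eef_pos: [0.5294, -0.0365, 0.3228]
tool_rot: [-0.019, 1.0, 0.001, -0.001]
ft_force: [0.7, -0.4, -0.0]
grip_width: 0.0302
grasp_force: 0.0
```

```bash
cat >> plan.py <<'E'
def mailers():
    """blue blobs right of the cases, from the top camera: centre and long-axis yaw, on z=.022"""
    im=bot.camera("top"); h=cv2.cvtColor(im,cv2.COLOR_RGB2HSV)
    m=cv2.inRange(h,(100,120,80),(130,255,255)); out=[]
    for c in cv2.findContours(m,cv2.RETR_EXTERNAL,cv2.CHAIN_APPROX_NONE)[0]:
        if cv2.contourArea(c)<60: continue
        P=np.array([px2w("top",q,.018)[:2] for q in c[:,0]],np.float32)
        r=cv2.minAreaRect(P); b=cv2.boxPoints(r); e=b[1]-b[0],b[2]-b[1]; l=max(e,key=np.linalg.norm)
        print('blue',np.round(r[0],3),np.round(r[1],3),'yaw',np.degrees(np.arctan2(l[1],l[0]))%180)
E
python3 -c "
from plan import *
st(); mailers(); plan([(.545,-.372,.32)],60,85);crop('top','pics/t2.png',160,110,210,150,3.6)"
```

```text
15.45 [ 0.5294 -0.0365  0.3228] yaw -177.9 F [ 0.7 -0.4 -0. ] w 0.0302 gf 0.0 q [-0.07  0.29  0.27  1.56  0.   -0.11]
blue [ 0.393 -0.348] [0.084 0.037] yaw 79.680824
blue [ 0.565 -0.372] [0.084 0.036] yaw 83.469
blue [0.886 0.037] [0.055 0.167] yaw 179.99396
13 [{"dx":-0.01,"dy":-0.5,"dz":0.01,"wx":-0.0,"wy":0.0,"wz":1.49,"hand":60},{"dx":-0.02,"dy":-1.01,"dz":0.01,"wx":-0.01,"wy":0.0,"wz":2.97,"hand":60},{"dx":-0.03,"dy":-1.51,"dz":0.02,"wx":-0.01,"wy":0.0,"wz":4.46,"hand":60},{"dx":-0.04,"dy":-2.02,"dz":0.02,"wx":-0.02,"wy":0.0,"wz":5.95,"hand":60},{"dx":-0.05,"dy":-2.52,"dz":0.03,"wx":-0.02,"wy":0.01,"wz":7.43,"hand":60},{"dx":-0.06,"dy":-3.03,"dz":0.03,"wx":-0.02,"wy":0.01,"wz":8.92,"hand":60},{"dx":-0.07,"dy":-3.53,"dz":0.04,"wx":-0.03,"wy":0.01,"wz":10.41,"hand":60},{"dx":-0.08,"dy":-4.04,"dz":0.04,"wx":-0.03,"wy":0.01,"wz":11.89,"hand":60},{"dx":-0.09,"dy":-4.54,"dz":0.05,"wx":-0.03,"wy":0.01,"wz":13.38,"hand":60},{"dx":-0.1,"dy":-5.05,"dz":0.06,"wx":-0.04,"wy":0.01,"wz":14.87,"hand":60},{"dx":-0.11,"dy":-5.55,"dz":0.06,"wx":-0.04,"wy":0.01,"wz":16.35,"hand":60},{"dx":-0.12,"dy":-6.05,"dz":0.07,"wx":-0.05,"wy":0.01,"wz":17.84,"hand":60},{"dx":-0.13,"dy":-6.56,"dz":0.07,"wx":-0.05,"wy":0.01,"wz":19.33,"hand":60}]
```

View pics/t2.png

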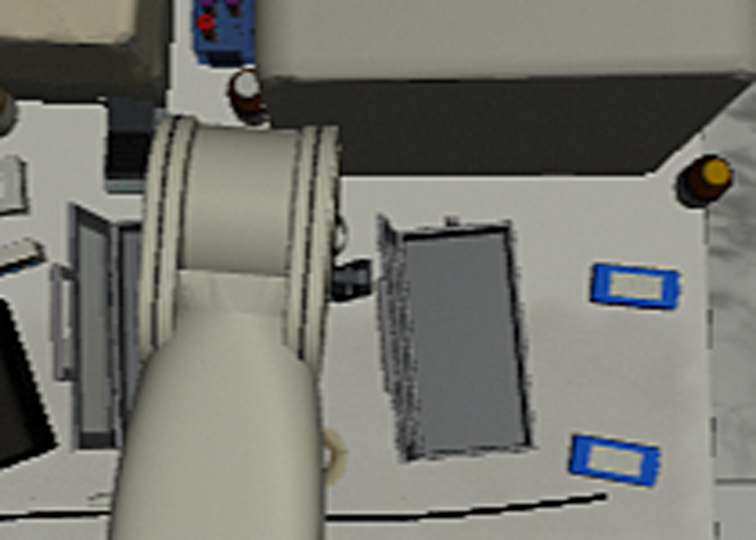

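Both lids stand fully open and both mailers lie free, at crop px (635,287) and (614,460). Next I'll fetch the far mailer.

drive_tool(rows=[{"dx":0,"dy":-0.9,"dz":0,"wx":0,"wy":0,"wz":1.6,"hand":60},{"dx":0,"dy":-1.8,"dz":0,"wx":0,"wy":0,"wz":3.2,"hand":60},{"dx":0,"dy":-2.7,"dz":0,"wx":0,"wy":0,"wz":4.8,"hand":60},{"dx":-0.1,"dy":-3.6,"dz":0,"wx":0,"wy":0,"wz":6.4,"hand":60},{"dx":-0.2,"dy":-4.5,"dz":0,"wx":0,"wy":0,"wz":8,"hand":60},{"dx":-0.3,"dy":-5.4,"dz":0,"wx":0,"wy":0,"wz":9.6,"hand":60},{"dx":-0.4,"dy":-6.2,"dz":0,"wx":0,"wy":0,"wz":11.3,"hand":60},{"dx":-0.45,"dy":-6.53,"dz":0,"wx":0,"wy":0,"wz":13,"hand":60},{"dx":-0.45,"dy":-6.73,"dz":1,"wx":0,"wy":0,"wz":14.6,"hand":60},{"dx":-0.45,"dy":-6.73,"dz":2,"wx":0,"wy":0,"wz":16.3,"hand":60},{"dx":-0.45,"dy":-6.73,"dz":3,"wx":0,"wy":0,"wz":18,"hand":60},{"dx":-0.45,"dy":-6.73,"dz":4,"wx":0,"wy":0,"wz":19.4,"hand":60},{"dx":-0.45,"dy":-6.73,"dz":4.4,"wx":0,"wy":0,"wz":19.4,"hand":60},{"dx":-0.45,"dy":-6.73,"dz":4.4,"wx":0,"wy":0,"wz":19.4,"hand":60}])

```text
clock: 16.95
eef_pos: [0.5612, -0.3676, 0.0965]
tool_rot: [0.737, 0.676, -0.001, -0.007]
ft_force: [0.2, -0.1, 1.1]
grip_width: 0.06
grasp_force: 0.0
```

```bash
python3 -c "
from plan import *
st(); bot.camera('scene'); print([(round(d['score'],2),px2w('scene',d['extent'][:2],.011).round(3),d['extent']) for d in bot.look_for('scene','mailer_1_c')[:3]])
mailers(); plan([(.565,-.372,.013,1)],60,84.5)"
```

```text
16.95 [ 0.5612 -0.3676  0.0965] yaw 85.1 F [ 0.2 -0.1  1.1] w 0.06 gf 0.0 q [-0.58  0.68  0.3   1.21  0.    1.08]
[(0.76, array([ 0.395, -0.355,  0.011]), [338.4, 157.8, 23.1, 21.8])]
blue [0.886 0.037] [0.055 0.167] yaw 179.99396
1 [{"dx":-0.02,"dy":-0.01,"dz":1.83,"wx":0.02,"wy":-0.01,"wz":0.11,"hand":60}]
```

drive_tool(rows=[{"dx":0,"dy":0,"dz":0.7,"wx":0,"wy":0,"wz":0.1,"hand":60},{"dx":0,"dy":0,"dz":1.3,"wx":0,"wy":0,"wz":0.1,"hand":60},{"dx":0,"dy":0,"dz":1.6,"wx":0,"wy":0,"wz":0.1,"hand":60},{"dx":0,"dy":0,"dz":1.8,"wx":0,"wy":0,"wz":0.1,"hand":60},{"dx":0,"dy":0,"dz":1.8,"wx":0,"wy":0,"wz":0.1,"hand":60},{"dx":0,"dy":0,"dz":1.8,"wx":0,"wy":0,"wz":0.1,"hand":20},{"dx":0,"dy":0,"dz":1.8,"wx":0,"wy":0,"wz":0.1,"hand":20},{"dx":0,"dy":0,"dz":1.8,"wx":0,"wy":0,"wz":0.1,"hand":20},{"dx":0,"dy":0,"dz":1.8,"wx":0,"wy":0,"wz":0.1,"hand":20},{"dx":0,"dy":0,"dz":1.8,"wx":0,"wy":0,"wz":0.1,"hand":20},{"dx":0,"dy":0,"dz":1.8,"wx":0,"wy":0,"wz":0.1,"hand":20},{"dx":0,"dy":0,"dz":1,"wx":0,"wy":0,"wz":0.1,"hand":20},{"dx":0,"dy":0,"dz":0,"wx":0,"wy":0,"wz":0.1,"hand":20},{"dx":0,"dy":0,"dz":-1,"wx":0,"wy":0,"wz":0.1,"hand":20},{"dx":0,"dy":0,"dz":-2,"wx":0,"wy":0,"wz":0.1,"hand":20},{"dx":0,"dy":0,"dz":-3,"wx":0,"wy":0,"wz":0.1,"hand":20},{"dx":0,"dy":0,"dz":-4,"wx":0,"wy":0,"wz":0.1,"hand":20},{"dx":0,"dy":0,"dz":-4,"wx":0,"wy":0,"wz":0.1,"hand":20}])

```text
clock: 18.9
eef_pos: [0.5661, -0.3729, 0.313]
tool_rot: [0.74, 0.672, 0.002, 0.007]
ft_force: [1.4, -0.8, 0.2]
grip_width: 0.0367
grasp_force: 61.1
```

```bash
python3 -c "
from plan import *
st(); mailers(); plan([(.571,.077,.31),(.571,.077,.1)],20,92,step=.045)"
```

```text
18.9 [ 0.5661 -0.3729  0.313 ] yaw 84.5 F [ 1.4 -0.8  0.2] w 0.0367 gf 61.1 q [-0.58  0.62  0.76  1.7   0.    1.08]
blue [ 0.611 -0.414] [0.039 0.043] yaw 179.50592
blue [0.886 0.037] [0.055 0.167] yaw 179.99396
15 [{"dx":0.9,"dy":-0.07,"dz":-0.01,"wx":0.01,"wy":0.0,"wz":-0.15,"hand":20},{"dx":1.79,"dy":-0.15,"dz":-0.01,"wx":0.02,"wy":0.01,"wz":-0.3,"hand":20},{"dx":2.69,"dy":-0.22,"dz":-0.02,"wx":0.03,"wy":0.01,"wz":-0.45,"hand":20},{"dx":3.58,"dy":-0.3,"dz":-0.03,"wx":0.04,"wy":0.02,"wz":-0.6,"hand":20},{"dx":4.48,"dy":-0.37,"dz":-0.03,"wx":0.05,"wy":0.02,"wz":-0.75,"hand":20},{"dx":5.37,"dy":-0.45,"dz":-0.04,"wx":0.06,"wy":0.03,"wz":-0.9,"hand":20},{"dx":6.27,"dy":-0.52,"dz":-0.05,"wx":0.07,"wy":0.03,"wz":-1.05,"hand":20},{"dx":7.17,"dy":-0.6,"dz":-0.06,"wx":0.08,"wy":0.04,"wz":-1.2,"hand":20},{"dx":8.06,"dy":-0.67,"dz":-0.06,"wx":0.08,"wy":0.04,"wz":-1.35,"hand":20},{"dx":8.96,"dy":-0.75,"dz":-0.07,"wx":0.09,"wy":0.05,"wz":-1.5,"hand":20},{"dx":8.96,"dy":-0.76,"dz":0.77,"wx":0.09,"wy":0.05,"wz":-1.5,"hand":20},{"dx":8.96,"dy":-0.76,"dz":1.61,"wx":0.09,"wy":0.05,"wz":-1.5,"hand":20},{"dx":8.97,"dy":-0.77,"dz":2.45,"wx":0.09,"wy":0.05,"wz":-1.5,"hand":20},{"dx":8.97,"dy":-0.78,"dz":3.29,"wx":0.09,"wy":0.05,"wz":-1.5,"hand":20},{"dx":8.97,"dy":-0.78,"dz":4.13,"wx":0.09,"wy":0.05,"wz":-1.5,"hand":20}]
```

The mailer is held (width 36.7 mm). Carrying it over the left case.

drive_tool(rows=[{"dx":0.9,"dy":0,"dz":0,"wx":0,"wy":0,"wz":0,"hand":20},{"dx":1.8,"dy":-0.1,"dz":0,"wx":0,"wy":0,"wz":-0.3,"hand":20},{"dx":2.7,"dy":-0.2,"dz":0,"wx":0,"wy":0,"wz":-0.5,"hand":20},{"dx":3.6,"dy":-0.3,"dz":0,"wx":0,"wy":0,"wz":-0.6,"hand":20},{"dx":4.5,"dy":-0.4,"dz":0,"wx":0,"wy":0,"wz":-0.75,"hand":20},{"dx":5.4,"dy":-0.45,"dz":0,"wx":0,"wy":0,"wz":-0.9,"hand":20},{"dx":6.3,"dy":-0.5,"dz":0,"wx":0,"wy":0,"wz":-1,"hand":20},{"dx":7.2,"dy":-0.6,"dz":0,"wx":0,"wy":0,"wz":-1.2,"hand":20},{"dx":8.1,"dy":-0.7,"dz":0,"wx":0,"wy":0,"wz":-1.35,"hand":20},{"dx":8.96,"dy":-0.76,"dz":0,"wx":0.09,"wy":0,"wz":-1.5,"hand":20},{"dx":8.96,"dy":-0.76,"dz":0,"wx":0.09,"wy":0.05,"wz":-1.5,"hand":20},{"dx":8.96,"dy":-0.76,"dz":0.8,"wx":0.09,"wy":0.05,"wz":-1.5,"hand":20},{"dx":8.96,"dy":-0.77,"dz":1.6,"wx":0.09,"wy":0.05,"wz":-1.5,"hand":20},{"dx":8.97,"dy":-0.77,"dz":2.4,"wx":0.09,"wy":0.05,"wz":-1.5,"hand":20},{"dx":8.97,"dy":-0.78,"dz":3.2,"wx":0.09,"wy":0.05,"wz":-1.5,"hand":20},{"dx":8.97,"dy":-0.78,"dz":3.9,"wx":0.09,"wy":0.05,"wz":-1.5,"hand":20},{"dx":8.97,"dy":-0.78,"dz":3.9,"wx":0.09,"wy":0.05,"wz":-1.5,"hand":20}])

```text
clock: 20.65
eef_pos: [0.5618, 0.0777, 0.1013]
tool_rot: [0.695, 0.719, -0.007, -0.01]
ft_force: [-0.4, -0.5, -1.7]
grip_width: 0.0368
grasp_force: 60.9
```

```bash
python3 -c "
from plan import *
st(); crop('scene','pics/s5.png',170,110,200,170,3.6); plan([(.571,.077,.02,1)],20,92)"
```

```text
20.65 [0.5618 0.0777 0.1013] yaw 92.0 F [-0.4 -0.5 -1.7] w 0.0368 gf 60.9 q [ 0.13  0.48 -0.02  1.09  0.01  1.67]
1 [{"dx":-0.04,"dy":0.16,"dz":1.69,"wx":-0.2,"wy":-0.06,"wz":-0.0,"hand":20}]
```

View pics/s5.png

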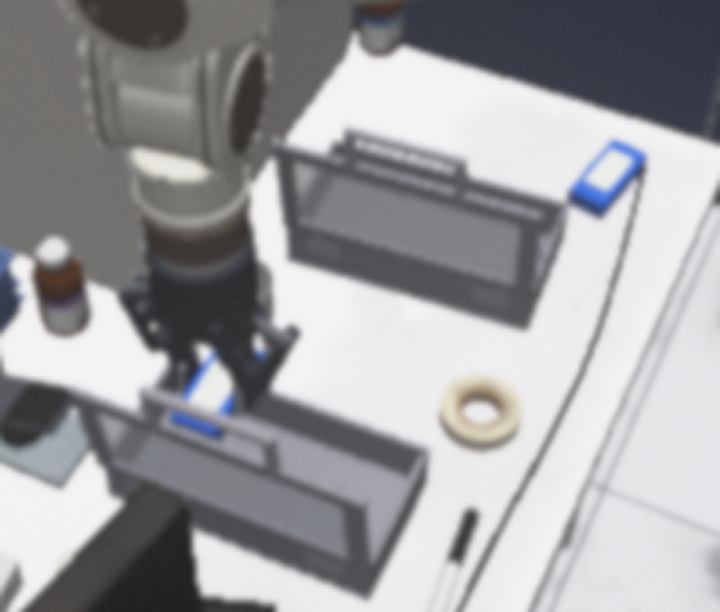

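The mailer is held over the far half of the left case. Lowering and releasing it.

drive_tool(rows=[{"dx":0,"dy":0,"dz":0.4,"wx":0,"wy":0,"wz":0,"hand":20},{"dx":0,"dy":0,"dz":0.8,"wx":0,"wy":0,"wz":0,"hand":20},{"dx":0,"dy":0,"dz":1.2,"wx":0,"wy":0,"wz":0,"hand":20},{"dx":0,"dy":0,"dz":1.4,"wx":0,"wy":0,"wz":0,"hand":20},{"dx":0,"dy":0,"dz":1.4,"wx":0,"wy":0,"wz":0,"hand":20},{"dx":0,"dy":0,"dz":1.4,"wx":0,"wy":0,"wz":0,"hand":20},{"dx":0,"dy":0,"dz":1.4,"wx":0,"wy":0,"wz":0,"hand":20}])

```text
clock: 21.4
eef_pos: [0.5685, 0.0797, 0.04]
tool_rot: [0.695, 0.719, 0.0, -0.004]
ft_force: [-0.3, -0.6, -1.1]
grip_width: 0.0368
grasp_force: 61.0
```

```bash
python3 -c "
from plan import *
st(); plan([(.571,.077,.02,1)],20,92)"
```

```text
21.4 [0.5685 0.0797 0.04  ] yaw 92.0 F [-0.3 -0.6 -1.1] w 0.0368 gf 61.0 q [ 0.14  0.55 -0.09  0.93  0.01  1.67]
1 [{"dx":-0.06,"dy":0.05,"dz":0.4,"wx":-0.06,"wy":-0.08,"wz":0.0,"hand":20}]
```

drive_tool(rows=[{"dx":-0.05,"dy":0,"dz":0.2,"wx":0,"wy":0,"wz":0,"hand":20},{"dx":-0.05,"dy":0,"dz":0.37,"wx":0,"wy":0,"wz":0,"hand":20},{"dx":-0.05,"dy":0,"dz":0.37,"wx":0,"wy":0,"wz":0,"hand":20},{"dx":-0.05,"dy":0,"dz":0.37,"wx":0,"wy":0,"wz":0,"hand":50},{"dx":-0.05,"dy":0,"dz":0.37,"wx":0,"wy":0,"wz":0,"hand":50},{"dx":-0.05,"dy":0,"dz":0.37,"wx":0,"wy":0,"wz":0,"hand":50},{"dx":-0.05,"dy":0,"dz":-0.5,"wx":0,"wy":0,"wz":0,"hand":50},{"dx":-0.05,"dy":0,"dz":-1.5,"wx":0,"wy":0,"wz":0,"hand":50},{"dx":-0.05,"dy":0,"dz":-2.5,"wx":0,"wy":0,"wz":0,"hand":50},{"dx":-0.05,"dy":0,"dz":-3.5,"wx":0,"wy":0,"wz":0,"hand":50},{"dx":-0.05,"dy":0,"dz":-4.5,"wx":0,"wy":0,"wz":0,"hand":50},{"dx":-0.05,"dy":0,"dz":-5.3,"wx":0,"wy":0,"wz":0,"hand":60}])

```text
clock: 22.6
eef_pos: [0.5697, 0.0755, 0.3067]
tool_rot: [0.695, 0.719, 0.0, -0.004]
ft_force: [0.7, 0.4, -1.0]
grip_width: 0.0604
grasp_force: 0.0
```

```bash
python3 -c "
from plan import *
st(); mailers(); bot.camera('scene'); print([(round(d['score'],2),px2w('scene',d['extent'][:2],.011).round(3),d['extent']) for d in bot.look_for('scene','mailer_1_c')[:3]])
plan([(.393,-.348,.31,11)],60,81)"
```

```text
22.6 [0.5697 0.0755 0.3067] yaw 92.0 F [ 0.7  0.4 -1. ] w 0.0604 gf 0.0 q [0.13 0.38 0.37 1.56 0.01 1.66]
blue [ 0.393 -0.348] [0.084 0.037] yaw 79.68084
blue [0.568 0.078] [0.079 0.036] yaw 89.54123
blue [0.886 0.037] [0.055 0.167] yaw 179.99396
[(0.83, array([ 0.394, -0.348,  0.011]), [338.0, 159.2, 21.8, 23.2])]
11 [{"dx":-0.76,"dy":-0.35,"dz":-0.01,"wx":-0.0,"wy":-0.01,"wz":0.2,"hand":60},{"dx":-1.52,"dy":-0.7,"dz":-0.02,"wx":-0.0,"wy":-0.01,"wz":0.4,"hand":60},{"dx":-2.28,"dy":-1.05,"dz":-0.03,"wx":-0.0,"wy":-0.02,"wz":0.6,"hand":60},{"dx":-3.03,"dy":-1.4,"dz":-0.04,"wx":-0.01,"wy":-0.03,"wz":0.8,"hand":60},{"dx":-3.79,"dy":-1.75,"dz":-0.05,"wx":-0.01,"wy":-0.04,"wz":1.0,"hand":60},{"dx":-4.55,"dy":-2.1,"dz":-0.06,"wx":-0.01,"wy":-0.04,"wz":1.2,"hand":60},{"dx":-5.31,"dy":-2.46,"dz":-0.07,"wx":-0.01,"wy":-0.05,"wz":1.4,"hand":60},{"dx":-6.07,"dy":-2.81,"dz":-0.09,"wx":-0.01,"wy":-0.06,"wz":1.6,"hand":60},{"dx":-6.83,"dy":-3.16,"dz":-0.1,"wx":-0.01,"wy":-0.07,"wz":1.8,"hand":60},{"dx":-7.58,"dy":-3.51,"dz":-0.11,"wx":-0.02,"wy":-0.07,"wz":2.0,"hand":60},{"dx":-8.34,"dy":-3.86,"dz":-0.12,"wx":-0.02,"wy":-0.08,"wz":2.2,"hand":60}]
```

The first mailer lies in the left case at (0.568, 0.078). Now the second.

drive_tool(rows=[{"dx":-0.8,"dy":-0.4,"dz":0,"wx":0,"wy":0,"wz":0.2,"hand":60},{"dx":-1.6,"dy":-0.8,"dz":0,"wx":0,"wy":0,"wz":0.4,"hand":60},{"dx":-2.4,"dy":-1.2,"dz":0,"wx":0,"wy":0,"wz":0.6,"hand":60},{"dx":-3.2,"dy":-1.6,"dz":0,"wx":0,"wy":0,"wz":0.8,"hand":60},{"dx":-4,"dy":-2,"dz":0,"wx":0,"wy":0,"wz":1,"hand":60},{"dx":-4.8,"dy":-2.4,"dz":0,"wx":0,"wy":0,"wz":1.2,"hand":60},{"dx":-5.6,"dy":-2.7,"dz":0,"wx":0,"wy":0,"wz":1.4,"hand":60},{"dx":-6.4,"dy":-3,"dz":0,"wx":0,"wy":0,"wz":1.6,"hand":60},{"dx":-7.2,"dy":-3.4,"dz":0,"wx":0,"wy":0,"wz":1.8,"hand":60},{"dx":-8,"dy":-3.7,"dz":0,"wx":0,"wy":0,"wz":2,"hand":60},{"dx":-8.34,"dy":-3.86,"dz":0.3,"wx":0,"wy":-0.08,"wz":2.2,"hand":60},{"dx":-8.34,"dy":-3.86,"dz":1.2,"wx":0,"wy":-0.08,"wz":2.2,"hand":60},{"dx":-8.34,"dy":-3.86,"dz":2.1,"wx":0,"wy":-0.08,"wz":2.2,"hand":60},{"dx":-8.34,"dy":-3.86,"dz":3,"wx":0,"wy":-0.08,"wz":2.2,"hand":60},{"dx":-8.34,"dy":-3.86,"dz":3.8,"wx":0,"wy":-0.08,"wz":2.2,"hand":60},{"dx":-8.34,"dy":-3.86,"dz":4.2,"wx":0,"wy":-0.08,"wz":2.2,"hand":60},{"dx":-8.34,"dy":-3.86,"dz":4.2,"wx":0,"wy":-0.08,"wz":2.2,"hand":60},{"dx":-8.34,"dy":-3.86,"dz":4.2,"wx":0,"wy":-0.08,"wz":2.2,"hand":60}])

```text
clock: 24.55
eef_pos: [0.3888, -0.3462, 0.0915]
tool_rot: [0.76, 0.65, -0.004, -0.004]
ft_force: [-0.6, -1.0, 0.3]
grip_width: 0.0598
grasp_force: 0.0
```

```bash
python3 -c "
from plan import *
st(); mailers(); plan([(.393,-.348,.013,1)],60,81)"
```

```text
24.55 [ 0.3888 -0.3462  0.0915] yaw 81.0 F [-0.6 -1.   0.3] w 0.0598 gf 0.0 q [-0.72  0.4  -0.18  1.   -0.01  1.  ]
blue [0.568 0.078] [0.079 0.036] yaw 89.54119
blue [0.886 0.037] [0.055 0.167] yaw 179.99396
1 [{"dx":-0.01,"dy":0.08,"dz":1.59,"wx":-0.1,"wy":0.03,"wz":0.0,"hand":60}]
```

drive_tool(rows=[{"dx":0,"dy":0.03,"dz":0.6,"wx":-0.05,"wy":0,"wz":0,"hand":60},{"dx":0,"dy":0.03,"dz":1.1,"wx":-0.05,"wy":0,"wz":0,"hand":60},{"dx":0,"dy":0.03,"dz":1.4,"wx":-0.05,"wy":0,"wz":0,"hand":60},{"dx":0,"dy":0.03,"dz":1.57,"wx":-0.05,"wy":0,"wz":0,"hand":60},{"dx":0,"dy":0.03,"dz":1.57,"wx":-0.05,"wy":0,"wz":0,"hand":60},{"dx":0,"dy":0.03,"dz":1.57,"wx":-0.05,"wy":0,"wz":0,"hand":20},{"dx":0,"dy":0.03,"dz":1.57,"wx":-0.05,"wy":0,"wz":0,"hand":20},{"dx":0,"dy":0.03,"dz":1.57,"wx":-0.05,"wy":0,"wz":0,"hand":20},{"dx":0,"dy":0.03,"dz":1.57,"wx":-0.05,"wy":0,"wz":0,"hand":20},{"dx":0,"dy":0.03,"dz":1.57,"wx":-0.05,"wy":0,"wz":0,"hand":20},{"dx":0,"dy":0.03,"dz":1.57,"wx":-0.05,"wy":0,"wz":0,"hand":20},{"dx":0,"dy":0.03,"dz":0.8,"wx":-0.05,"wy":0,"wz":0,"hand":20},{"dx":0,"dy":0.03,"dz":-0.2,"wx":-0.05,"wy":0,"wz":0,"hand":20},{"dx":0,"dy":0.03,"dz":-1.2,"wx":-0.05,"wy":0,"wz":0,"hand":20},{"dx":0,"dy":0.03,"dz":-2.2,"wx":-0.05,"wy":0,"wz":0,"hand":20},{"dx":0,"dy":0.03,"dz":-3.2,"wx":-0.05,"wy":0,"wz":0,"hand":20},{"dx":0,"dy":0.03,"dz":-4.2,"wx":-0.05,"wy":0,"wz":0,"hand":20},{"dx":0,"dy":0.03,"dz":-4.2,"wx":-0.05,"wy":0,"wz":0,"hand":20}])

```text
clock: 26.4
eef_pos: [0.3953, -0.349, 0.3109]
tool_rot: [0.76, 0.65, -0.001, 0.007]
ft_force: [0.5, -1.1, -0.3]
grip_width: 0.0366
grasp_force: 60.7
```

```bash
python3 -c "
from plan import *
st(); mailers(); plan([(.466,.077,.31),(.466,.077,.11)],20,92,step=.045)"
```

```text
26.4 [ 0.3953 -0.349   0.3109] yaw 81.0 F [ 0.5 -1.1 -0.3] w 0.0366 gf 60.7 q [-0.72  0.27  0.22  1.51 -0.    1.01]
blue [ 0.395 -0.38 ] [0.037 0.048] yaw 168.29214
blue [0.568 0.078] [0.079 0.036] yaw 89.54119
blue [0.886 0.037] [0.055 0.167] yaw 179.99396
15 [{"dx":0.86,"dy":0.01,"dz":-0.01,"wx":0.0,"wy":0.01,"wz":-0.22,"hand":20},{"dx":1.72,"dy":0.02,"dz":-0.03,"wx":0.01,"wy":0.02,"wz":-0.44,"hand":20},{"dx":2.59,"dy":0.03,"dz":-0.04,"wx":0.01,"wy":0.03,"wz":-0.66,"hand":20},{"dx":3.45,"dy":0.03,"dz":-0.05,"wx":0.01,"wy":0.04,"wz":-0.88,"hand":20},{"dx":4.31,"dy":0.04,"dz":-0.06,"wx":0.02,"wy":0.05,"wz":-1.1,"hand":20},{"dx":5.17,"dy":0.05,"dz":-0.08,"wx":0.02,"wy":0.05,"wz":-1.32,"hand":20},{"dx":6.04,"dy":0.06,"dz":-0.09,"wx":0.02,"wy":0.06,"wz":-1.54,"hand":20},{"dx":6.9,"dy":0.07,"dz":-0.1,"wx":0.03,"wy":0.07,"wz":-1.76,"hand":20},{"dx":7.76,"dy":0.08,"dz":-0.11,"wx":0.03,"wy":0.08,"wz":-1.98,"hand":20},{"dx":8.62,"dy":0.09,"dz":-0.13,"wx":0.04,"wy":0.09,"wz":-2.2,"hand":20},{"dx":8.63,"dy":0.08,"dz":0.67,"wx":0.04,"wy":0.09,"wz":-2.2,"hand":20},{"dx":8.63,"dy":0.08,"dz":1.47,"wx":0.04,"wy":0.09,"wz":-2.2,"hand":20},{"dx":8.64,"dy":0.08,"dz":2.27,"wx":0.04,"wy":0.09,"wz":-2.2,"hand":20},{"dx":8.65,"dy":0.08,"dz":3.07,"wx":0.04,"wy":0.09,"wz":-2.2,"hand":20},{"dx":8.65,"dy":0.07,"dz":3.87,"wx":0.04,"wy":0.09,"wz":-2.2,"hand":20}]
```

drive_tool(rows=[{"dx":0.9,"dy":0,"dz":0,"wx":0,"wy":0,"wz":-0.2,"hand":20},{"dx":1.8,"dy":0,"dz":0,"wx":0,"wy":0,"wz":-0.4,"hand":20},{"dx":2.7,"dy":0,"dz":0,"wx":0,"wy":0,"wz":-0.6,"hand":20},{"dx":3.6,"dy":0,"dz":0,"wx":0,"wy":0,"wz":-0.9,"hand":20},{"dx":4.5,"dy":0,"dz":0,"wx":0,"wy":0,"wz":-1.1,"hand":20},{"dx":5.4,"dy":0,"dz":0,"wx":0,"wy":0,"wz":-1.3,"hand":20},{"dx":6.3,"dy":0,"dz":0,"wx":0,"wy":0,"wz":-1.6,"hand":20},{"dx":7.2,"dy":0,"dz":0,"wx":0,"wy":0,"wz":-1.8,"hand":20},{"dx":8,"dy":0.08,"dz":0,"wx":0,"wy":0,"wz":-2,"hand":20},{"dx":8.6,"dy":0.08,"dz":0,"wx":0,"wy":0.08,"wz":-2.2,"hand":20},{"dx":8.6,"dy":0.08,"dz":0,"wx":0,"wy":0.08,"wz":-2.2,"hand":20},{"dx":8.6,"dy":0.08,"dz":0.8,"wx":0,"wy":0.08,"wz":-2.2,"hand":20},{"dx":8.6,"dy":0.08,"dz":1.6,"wx":0,"wy":0.08,"wz":-2.2,"hand":20},{"dx":8.6,"dy":0.08,"dz":2.4,"wx":0,"wy":0.08,"wz":-2.2,"hand":20},{"dx":8.6,"dy":0.08,"dz":3.2,"wx":0,"wy":0.08,"wz":-2.2,"hand":20},{"dx":8.6,"dy":0.08,"dz":3.87,"wx":0,"wy":0.08,"wz":-2.2,"hand":20},{"dx":8.6,"dy":0.08,"dz":3.87,"wx":0,"wy":0.08,"wz":-2.2,"hand":20},{"dx":8.6,"dy":0.08,"dz":4.4,"wx":0,"wy":0.08,"wz":-2.2,"hand":20},{"dx":8.6,"dy":0.08,"dz":4.9,"wx":0,"wy":0.08,"wz":-2.2,"hand":20},{"dx":8.6,"dy":0.08,"dz":4.9,"wx":0,"wy":0.08,"wz":-2.2,"hand":20}])

```text
clock: 28.45
eef_pos: [0.4606, 0.076, 0.0548]
tool_rot: [0.695, 0.719, -0.002, -0.005]
ft_force: [-1.0, -0.1, -0.6]
grip_width: 0.0364
grasp_force: 60.6
```

```bash
python3 -c "
from plan import *
bot.camera('scene');st(); mailers(); plan([(.466,.077,.02,1)],20,92)"
```

```text
28.5 [0.4619 0.0762 0.0564] yaw 92.0 F [ 0.2 -0.2 -1.4] w 0.0362 gf 60.6 q [ 0.16  0.36 -0.37  0.85  0.01  1.7 ]
blue [0.568 0.078] [0.079 0.036] yaw 89.541275
blue [0.886 0.037] [0.055 0.167] yaw 179.99396
1 [{"dx":0.0,"dy":0.06,"dz":0.75,"wx":-0.05,"wy":-0.06,"wz":-0.0,"hand":20}]
```

drive_tool(rows=[{"dx":0,"dy":0.03,"dz":0.4,"wx":0,"wy":0,"wz":0,"hand":20},{"dx":0,"dy":0.03,"dz":0.7,"wx":0,"wy":0,"wz":0,"hand":20},{"dx":0,"dy":0.03,"dz":0.7,"wx":0,"wy":0,"wz":0,"hand":20},{"dx":0,"dy":0.03,"dz":0.7,"wx":0,"wy":0,"wz":0,"hand":50},{"dx":0,"dy":0.03,"dz":0.7,"wx":0,"wy":0,"wz":0,"hand":50},{"dx":0,"dy":0.03,"dz":0.7,"wx":0,"wy":0,"wz":0,"hand":50},{"dx":0,"dy":0.03,"dz":-0.3,"wx":0,"wy":0,"wz":0,"hand":50},{"dx":0,"dy":0.03,"dz":-1.3,"wx":0,"wy":0,"wz":0,"hand":50},{"dx":0,"dy":0.03,"dz":-2.3,"wx":0,"wy":0,"wz":0,"hand":50},{"dx":0,"dy":0.03,"dz":-3.3,"wx":0,"wy":0,"wz":0,"hand":50},{"dx":0,"dy":0.03,"dz":-4.3,"wx":0,"wy":0,"wz":0,"hand":30},{"dx":0,"dy":0.03,"dz":-5,"wx":0,"wy":0,"wz":0,"hand":30}])

```text
clock: 29.75
eef_pos: [0.4659, 0.0756, 0.311]
tool_rot: [0.695, 0.719, 0.003, -0.002]
ft_force: [1.3, 0.5, 0.2]
grip_width: 0.0305
grasp_force: 0.0
```

```bash
python3 -c "
from plan import *
bot.camera('scene');st(); mailers(); plan([(.525,.08,.31,11),(.525,.161,.31,2),(.525,.161,.195,3)],30,182);crop('top','pics/t3.png',160,110,210,150,3.6)"
```

```text
29.8 [0.468  0.0759 0.3161] yaw 92.0 F [2.6 1.4 3.8] w 0.0302 gf 0.0 q [0.16 0.16 0.09 1.49 0.01 1.69]
blue [0.465 0.075] [0.082 0.036] yaw 89.62406
blue [0.568 0.078] [0.079 0.036] yaw 89.541275
blue [0.886 0.037] [0.055 0.167] yaw 179.99396
17 [{"dx":0.0,"dy":0.1,"dz":0.01,"wx":0.01,"wy":0.0,"wz":-1.5,"hand":30},{"dx":0.01,"dy":0.19,"dz":0.01,"wx":0.02,"wy":0.0,"wz":-3.0,"hand":30},{"dx":0.01,"dy":0.29,"dz":0.02,"wx":0.04,"wy":0.0,"wz":-4.5,"hand":30},{"dx":0.01,"dy":0.38,"dz":0.02,"wx":0.05,"wy":0.0,"wz":-6.0,"hand":30},{"dx":0.02,"dy":0.48,"dz":0.03,"wx":0.06,"wy":0.01,"wz":-7.5,"hand":30},{"dx":0.02,"dy":0.57,"dz":0.04,"wx":0.07,"wy":0.01,"wz":-9.0,"hand":30},{"dx":0.02,"dy":0.67,"dz":0.04,"wx":0.08,"wy":0.01,"wz":-10.5,"hand":30},{"dx":0.03,"dy":0.76,"dz":0.05,"wx":0.1,"wy":0.01,"wz":-12.0,"hand":30},{"dx":0.03,"dy":0.86,"dz":0.05,"wx":0.11,"wy":0.01,"wz":-13.5,"hand":30},{"dx":0.03,"dy":0.95,"dz":0.06,"wx":0.12,"wy":0.01,"wz":-15.0,"hand":30},{"dx":0.04,"dy":1.05,"dz":0.06,"wx":0.13,"wy":0.01,"wz":-16.5,"hand":30},{"dx":0.04,"dy":1.14,"dz":0.07,"wx":0.14,"wy":0.01,"wz":-18.0,"hand":30},{"dx":0.85,"dy":1.17,"dz":0.08,"wx":0.14,"wy":0.01,"wz":-18.0,"hand":30},{"dx":1.66,"dy":1.2,"dz":0.08,"wx":0.14,"wy":0.01,"wz":-18.0,"hand":30},{"dx":1.65,"dy":1.19,"dz":0.85,"wx":0.14,"wy":0.01,"wz":-18.0,"hand":30},{"dx":1.65,"dy":1.19,"dz":1.62,"wx":0.14,"wy":0.01,"wz":-18.0,"hand":30},{"dx":1.64,"dy":1.18,"dz":2.38,"wx":0.14,"wy":0.01,"wz":-18.0,"hand":30}]
```

View pics/t3.png

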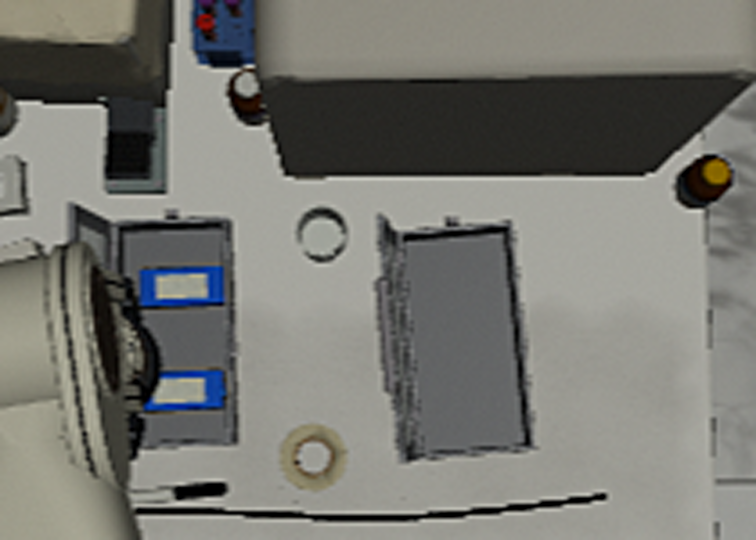

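Both mailers lie flat in the left case, at crop px (182,287) and (185,390). Next I'll close the free lid by its bar.

drive_tool(rows=[{"dx":0,"dy":0.1,"dz":0,"wx":0,"wy":0,"wz":-1.5,"hand":30},{"dx":0,"dy":0.2,"dz":0,"wx":0,"wy":0,"wz":-3,"hand":30},{"dx":0,"dy":0.3,"dz":0,"wx":0,"wy":0,"wz":-4.5,"hand":30},{"dx":0,"dy":0.4,"dz":0,"wx":0,"wy":0,"wz":-6,"hand":30},{"dx":0,"dy":0.5,"dz":0,"wx":0,"wy":0,"wz":-7.5,"hand":30},{"dx":0,"dy":0.6,"dz":0,"wx":0,"wy":0,"wz":-9,"hand":30},{"dx":0,"dy":0.7,"dz":0,"wx":0,"wy":0,"wz":-10.5,"hand":30},{"dx":0,"dy":0.8,"dz":0,"wx":0,"wy":0,"wz":-12,"hand":30},{"dx":0,"dy":0.9,"dz":0,"wx":0,"wy":0,"wz":-13.5,"hand":30},{"dx":0.4,"dy":1,"dz":0,"wx":0,"wy":0,"wz":-15,"hand":30},{"dx":0.8,"dy":1.1,"dz":0,"wx":0,"wy":0,"wz":-16.5,"hand":30},{"dx":1.2,"dy":1.17,"dz":0,"wx":0.1,"wy":0,"wz":-18,"hand":30},{"dx":1.66,"dy":1.19,"dz":0.08,"wx":0.14,"wy":0,"wz":-18,"hand":30},{"dx":1.66,"dy":1.19,"dz":0.7,"wx":0.14,"wy":0,"wz":-18,"hand":30},{"dx":1.66,"dy":1.19,"dz":0.7,"wx":0.14,"wy":0,"wz":-18,"hand":30}])

```text
clock: 31.4
eef_pos: [0.5186, 0.1605, 0.266]
tool_rot: [-0.018, 1.0, -0.003, -0.011]
ft_force: [-0.9, 0.1, -0.4]
grip_width: 0.0304
grasp_force: 0.0
```

```bash
python3 -c "
from plan import *
bot.camera('scene');st();plan([(.525,.161,.196,1)],30,182)"
```

```text
31.45 [0.5196 0.1604 0.2684] yaw -177.9 F [0.3 0.2 0.1] w 0.03 gf 0.0 q [0.3  0.34 0.2  1.46 0.   0.26]
1 [{"dx":-0.14,"dy":0.01,"dz":1.45,"wx":-0.05,"wy":-0.22,"wz":0.01,"hand":30}]
```

drive_tool(rows=[{"dx":-0.05,"dy":0,"dz":0.6,"wx":0,"wy":0,"wz":0,"hand":30},{"dx":-0.05,"dy":0,"dz":1.1,"wx":0,"wy":0,"wz":0,"hand":30},{"dx":-0.05,"dy":0,"dz":1.5,"wx":0,"wy":0,"wz":0,"hand":30},{"dx":-0.05,"dy":0,"dz":1.5,"wx":0,"wy":0,"wz":0,"hand":30},{"dx":-0.05,"dy":0,"dz":1.5,"wx":0,"wy":0,"wz":0,"hand":0},{"dx":-0.05,"dy":0,"dz":1.5,"wx":0,"wy":0,"wz":0,"hand":0},{"dx":-0.05,"dy":0,"dz":1.5,"wx":0,"wy":0,"wz":0,"hand":0},{"dx":-0.05,"dy":0,"dz":1.5,"wx":0,"wy":0,"wz":0,"hand":0},{"dx":-0.05,"dy":0,"dz":1.5,"wx":0,"wy":0,"wz":0,"hand":0}])

```text
clock: 32.35
eef_pos: [0.5242, 0.1609, 0.1982]
tool_rot: [-0.018, 1.0, -0.001, -0.004]
ft_force: [-1.2, -0.5, 4.9]
grip_width: 0.0074
grasp_force: 59.1
```

```bash
python3 -c "
from plan import *
st();arc(1.7,0,19,2,0)"
```

```text
32.35 [0.5242 0.1609 0.1982] yaw -178.0 F [-1.2 -0.5  4.9] w 0.0074 gf 59.1 q [0.3  0.36 0.06 1.28 0.   0.26]
19 [{"dx":0.0,"dy":-0.27,"dz":-0.03,"wx":0.0,"wy":0.0,"wz":0.0,"hand":0},{"dx":0.0,"dy":-0.54,"dz":-0.03,"wx":0.0,"wy":0.0,"wz":0.0,"hand":0},{"dx":0.0,"dy":-0.81,"dz":-0.01,"wx":0.0,"wy":0.0,"wz":0.0,"hand":0},{"dx":-0.0,"dy":-1.08,"dz":0.03,"wx":0.0,"wy":0.0,"wz":0.0,"hand":0},{"dx":-0.0,"dy":-1.34,"dz":0.1,"wx":0.0,"wy":0.0,"wz":0.0,"hand":0},{"dx":-0.0,"dy":-1.6,"dz":0.19,"wx":0.0,"wy":0.0,"wz":0.0,"hand":0},{"dx":-0.0,"dy":-1.85,"dz":0.31,"wx":0.0,"wy":0.0,"wz":0.0,"hand":0},{"dx":-0.0,"dy":-2.08,"dz":0.44,"wx":0.0,"wy":0.0,"wz":0.0,"hand":0},{"dx":-0.0,"dy":-2.31,"dz":0.6,"wx":0.0,"wy":0.0,"wz":0.0,"hand":0},{"dx":-0.01,"dy":-2.51,"dz":0.78,"wx":0.0,"wy":0.0,"wz":0.0,"hand":0},{"dx":-0.01,"dy":-2.7,"dz":0.97,"wx":0.0,"wy":0.0,"wz":0.0,"hand":0},{"dx":-0.01,"dy":-2.88,"dz":1.18,"wx":0.0,"wy":0.0,"wz":0.0,"hand":0},{"dx":-0.01,"dy":-3.03,"dz":1.4,"wx":0.0,"wy":0.0,"wz":0.0,"hand":0},{"dx":-0.01,"dy":-3.16,"dz":1.64,"wx":0.0,"wy":0.0,"wz":0.0,"hand":0},{"dx":-0.02,"dy":-3.27,"dz":1.89,"wx":0.0,"wy":0.0,"wz":0.0,"hand":0},{"dx":-0.02,"dy":-3.36,"dz":2.15,"wx":0.0,"wy":0.0,"wz":0.0,"hand":0},{"dx":-0.02,"dy":-3.43,"dz":2.41,"wx":0.0,"wy":0.0,"wz":0.0,"hand":0},{"dx":-0.02,"dy":-3.47,"dz":2.68,"wx":0.0,"wy":0.0,"wz":0.0,"hand":0},{"dx":-0.03,"dy":-3.49,"dz":2.95,"wx":0.0,"wy":0.0,"wz":0.0,"hand":0}]
```

drive_tool(rows=[{"dx":0,"dy":-0.27,"dz":-0.03,"wx":0,"wy":0,"wz":0,"hand":0},{"dx":0,"dy":-0.54,"dz":-0.03,"wx":0,"wy":0,"wz":0,"hand":0},{"dx":0,"dy":-0.81,"dz":-0.01,"wx":0,"wy":0,"wz":0,"hand":0},{"dx":0,"dy":-1.08,"dz":0.03,"wx":0,"wy":0,"wz":0,"hand":0},{"dx":0,"dy":-1.34,"dz":0.1,"wx":0,"wy":0,"wz":0,"hand":0},{"dx":0,"dy":-1.6,"dz":0.19,"wx":0,"wy":0,"wz":0,"hand":0},{"dx":0,"dy":-1.85,"dz":0.31,"wx":0,"wy":0,"wz":0,"hand":0},{"dx":0,"dy":-2.08,"dz":0.44,"wx":0,"wy":0,"wz":0,"hand":0},{"dx":0,"dy":-2.31,"dz":0.6,"wx":0,"wy":0,"wz":0,"hand":0},{"dx":0,"dy":-2.51,"dz":0.78,"wx":0,"wy":0,"wz":0,"hand":0},{"dx":0,"dy":-2.7,"dz":0.97,"wx":0,"wy":0,"wz":0,"hand":0},{"dx":0,"dy":-2.88,"dz":1.18,"wx":0,"wy":0,"wz":0,"hand":0},{"dx":0,"dy":-3.03,"dz":1.4,"wx":0,"wy":0,"wz":0,"hand":0},{"dx":0,"dy":-3.16,"dz":1.64,"wx":0,"wy":0,"wz":0,"hand":0},{"dx":0,"dy":-3.27,"dz":1.89,"wx":0,"wy":0,"wz":0,"hand":0},{"dx":0,"dy":-3.36,"dz":2.15,"wx":0,"wy":0,"wz":0,"hand":0},{"dx":0,"dy":-3.43,"dz":2.41,"wx":0,"wy":0,"wz":0,"hand":0},{"dx":0,"dy":-3.47,"dz":2.68,"wx":0,"wy":0,"wz":0,"hand":0},{"dx":0,"dy":-3.5,"dz":2.98,"wx":0,"wy":0,"wz":0,"hand":0},{"dx":0,"dy":-3.5,"dz":2.98,"wx":0,"wy":0,"wz":0,"hand":0}])

```text
clock: 34.35
eef_pos: [0.5292, -0.0136, 0.0478]
tool_rot: [-0.018, 1.0, 0.0, -0.004]
ft_force: [5.1, 3.8, 0.8]
grip_width: 0.0076
grasp_force: 64.9
```

drive_tool(rows=[{"dx":0,"dy":0,"dz":0,"wx":0,"wy":0,"wz":0,"hand":30},{"dx":0,"dy":0,"dz":0,"wx":0,"wy":0,"wz":0,"hand":30},{"dx":0,"dy":0,"dz":0,"wx":0,"wy":0,"wz":0,"hand":30},{"dx":0,"dy":0,"dz":-1,"wx":0,"wy":0,"wz":0,"hand":30},{"dx":0,"dy":0,"dz":-2,"wx":0,"wy":0,"wz":0,"hand":30},{"dx":0,"dy":0,"dz":-3,"wx":0,"wy":0,"wz":0,"hand":30},{"dx":0,"dy":0,"dz":-4,"wx":0,"wy":0,"wz":0,"hand":30},{"dx":0,"dy":0,"dz":-4.6,"wx":0,"wy":0,"wz":0,"hand":30},{"dx":0,"dy":0,"dz":-4.6,"wx":0,"wy":0,"wz":0,"hand":30},{"dx":0,"dy":0,"dz":-4.6,"wx":0,"wy":0,"wz":0,"hand":30}])

```text
clock: 35.35
eef_pos: [0.5303, -0.0142, 0.2778]
tool_rot: [-0.018, 1.0, -0.001, -0.006]
ft_force: [-0.5, -0.5, -0.4]
grip_width: 0.0295
grasp_force: 0.0
```

```bash
python3 -c "
from plan import *
st();crop('scene','pics/s6.png',170,110,200,170,3.6);plan([(.51,-.123,.275),(.51,-.123,.196)],30,184)"
```

```text
35.35 [ 0.5303 -0.0142  0.2778] yaw -178.0 F [-0.5 -0.5 -0.4] w 0.0295 gf 0.0 q [-0.03  0.3   0.18  1.46 -0.   -0.06]
7 [{"dx":0.12,"dy":-0.54,"dz":0.01,"wx":-0.01,"wy":-0.04,"wz":-0.1,"hand":30},{"dx":0.23,"dy":-1.08,"dz":0.02,"wx":-0.01,"wy":-0.08,"wz":-0.2,"hand":30},{"dx":0.35,"dy":-1.62,"dz":0.03,"wx":-0.02,"wy":-0.13,"wz":-0.3,"hand":30},{"dx":0.47,"dy":-2.16,"dz":0.04,"wx":-0.02,"wy":-0.17,"wz":-0.4,"hand":30},{"dx":0.46,"dy":-2.16,"dz":0.57,"wx":-0.02,"wy":-0.17,"wz":-0.4,"hand":30},{"dx":0.45,"dy":-2.16,"dz":1.09,"wx":-0.02,"wy":-0.17,"wz":-0.4,"hand":30},{"dx":0.44,"dy":-2.16,"dz":1.62,"wx":-0.02,"wy":-0.17,"wz":-0.4,"hand":30}]
```

View pics/s6.png

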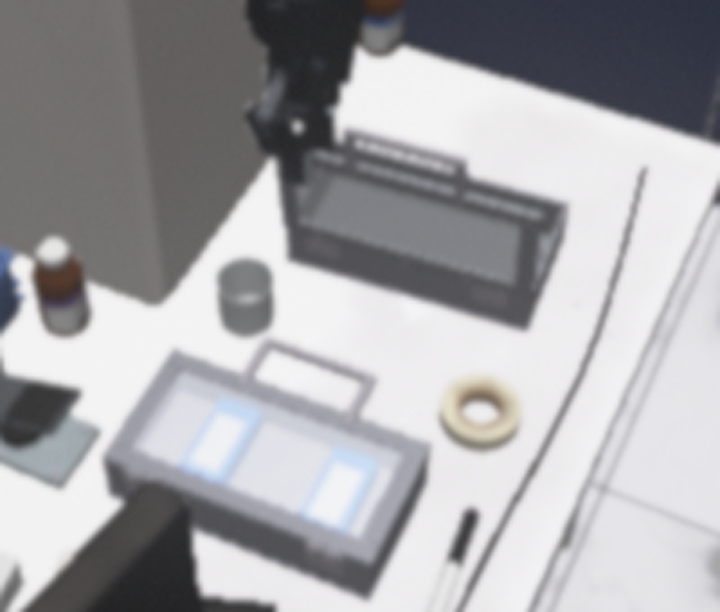

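The left lid is shut over both mailers, at crop px (222,440) and (340,485). Next the stiff right lid.

drive_tool(rows=[{"dx":0.15,"dy":-0.7,"dz":0,"wx":0,"wy":0,"wz":-0.1,"hand":30},{"dx":0.3,"dy":-1.4,"dz":0,"wx":0,"wy":0,"wz":-0.2,"hand":30},{"dx":0.45,"dy":-2.16,"dz":0,"wx":0,"wy":-0.1,"wz":-0.4,"hand":30},{"dx":0.45,"dy":-2.16,"dz":0.04,"wx":0,"wy":-0.1,"wz":-0.4,"hand":30},{"dx":0.45,"dy":-2.16,"dz":0.04,"wx":0,"wy":-0.1,"wz":-0.4,"hand":30},{"dx":0.45,"dy":-2.16,"dz":0.7,"wx":0,"wy":-0.1,"wz":-0.4,"hand":30},{"dx":0.45,"dy":-2.16,"dz":1.2,"wx":0,"wy":-0.1,"wz":-0.4,"hand":30},{"dx":0.45,"dy":-2.16,"dz":1.6,"wx":0,"wy":-0.1,"wz":-0.4,"hand":30},{"dx":0.45,"dy":-2.16,"dz":1.6,"wx":0,"wy":-0.1,"wz":-0.4,"hand":30},{"dx":0.45,"dy":-2.16,"dz":1.6,"wx":0,"wy":-0.1,"wz":-0.4,"hand":0},{"dx":0.45,"dy":-2.16,"dz":1.6,"wx":0,"wy":-0.1,"wz":-0.4,"hand":0},{"dx":0.45,"dy":-2.16,"dz":1.6,"wx":0,"wy":-0.1,"wz":-0.4,"hand":0},{"dx":0.45,"dy":-2.16,"dz":1.6,"wx":0,"wy":-0.1,"wz":-0.4,"hand":0},{"dx":0.45,"dy":-2.16,"dz":1.6,"wx":0,"wy":-0.1,"wz":-0.4,"hand":0}])

```text
clock: 36.8
eef_pos: [0.5112, -0.1227, 0.1988]
tool_rot: [-0.035, 0.999, -0.001, -0.001]
ft_force: [0.3, 1.2, -1.8]
grip_width: 0.0075
grasp_force: 58.6
```

```bash
python3 -c "
from plan import *
st();arc(1.7,.8,12,4,0)"
```

```text
36.8 [ 0.5112 -0.1227  0.1988] yaw -176.0 F [ 0.3  1.2 -1.8] w 0.0075 gf 58.6 q [-0.23  0.31 -0.01  1.25 -0.   -0.3 ]
12 [{"dx":0.0,"dy":-0.23,"dz":-0.03,"wx":0.0,"wy":0.0,"wz":0.0,"hand":0},{"dx":0.0,"dy":-0.45,"dz":-0.03,"wx":0.0,"wy":0.0,"wz":0.0,"hand":0},{"dx":0.0,"dy":-0.68,"dz":-0.02,"wx":0.0,"wy":0.0,"wz":0.0,"hand":0},{"dx":0.0,"dy":-0.91,"dz":0.0,"wx":0.0,"wy":0.0,"wz":0.0,"hand":0},{"dx":0.0,"dy":-1.13,"dz":0.05,"wx":0.0,"wy":0.0,"wz":0.0,"hand":0},{"dx":0.0,"dy":-1.35,"dz":0.1,"wx":0.0,"wy":0.0,"wz":0.0,"hand":0},{"dx":0.0,"dy":-1.57,"dz":0.18,"wx":0.0,"wy":0.0,"wz":0.0,"hand":0},{"dx":0.0,"dy":-1.78,"dz":0.27,"wx":0.0,"wy":0.0,"wz":0.0,"hand":0},{"dx":0.0,"dy":-1.98,"dz":0.38,"wx":0.0,"wy":0.0,"wz":0.0,"hand":0},{"dx":0.0,"dy":-2.17,"dz":0.5,"wx":0.0,"wy":0.0,"wz":0.0,"hand":0},{"dx":-0.0,"dy":-2.35,"dz":0.64,"wx":0.0,"wy":0.0,"wz":0.0,"hand":0},{"dx":-0.0,"dy":-2.52,"dz":0.79,"wx":0.0,"wy":0.0,"wz":0.0,"hand":0}]
```

drive_tool(rows=[{"dx":0,"dy":-0.23,"dz":-0.03,"wx":0,"wy":0,"wz":0,"hand":0},{"dx":0,"dy":-0.45,"dz":-0.03,"wx":0,"wy":0,"wz":0,"hand":0},{"dx":0,"dy":-0.68,"dz":-0.02,"wx":0,"wy":0,"wz":0,"hand":0},{"dx":0,"dy":-0.91,"dz":0,"wx":0,"wy":0,"wz":0,"hand":0},{"dx":0,"dy":-1.13,"dz":0.05,"wx":0,"wy":0,"wz":0,"hand":0},{"dx":0,"dy":-1.35,"dz":0.1,"wx":0,"wy":0,"wz":0,"hand":0},{"dx":0,"dy":-1.57,"dz":0.18,"wx":0,"wy":0,"wz":0,"hand":0},{"dx":0,"dy":-1.78,"dz":0.27,"wx":0,"wy":0,"wz":0,"hand":0},{"dx":0,"dy":-1.98,"dz":0.38,"wx":0,"wy":0,"wz":0,"hand":0},{"dx":0,"dy":-2.17,"dz":0.5,"wx":0,"wy":0,"wz":0,"hand":0},{"dx":0,"dy":-2.35,"dz":0.64,"wx":0,"wy":0,"wz":0,"hand":0},{"dx":0,"dy":-2.52,"dz":0.79,"wx":0,"wy":0,"wz":0,"hand":0},{"dx":0,"dy":-2.52,"dz":0.79,"wx":0,"wy":0,"wz":0,"hand":0},{"dx":0,"dy":-2.52,"dz":0.79,"wx":0,"wy":0,"wz":0,"hand":20},{"dx":0,"dy":-2.52,"dz":0.79,"wx":0,"wy":0,"wz":0,"hand":30},{"dx":0,"dy":-2.52,"dz":0.79,"wx":0,"wy":0,"wz":0,"hand":30},{"dx":0,"dy":-2.52,"dz":0,"wx":0,"wy":0,"wz":0,"hand":30},{"dx":0,"dy":-2.52,"dz":-1,"wx":0,"wy":0,"wz":0,"hand":30},{"dx":0,"dy":-2.52,"dz":-2,"wx":0,"wy":0,"wz":0,"hand":30},{"dx":0,"dy":-2.52,"dz":-2.4,"wx":0,"wy":0,"wz":0,"hand":30}])

```text
clock: 38.8
eef_pos: [0.5212, -0.2489, 0.3245]
tool_rot: [-0.035, 0.999, -0.003, 0.002]
ft_force: [0.5, -0.3, 0.3]
grip_width: 0.0301
grasp_force: 0.0
```

```bash
python3 -c "
from plan import *
st();crop('scene','pics/s7.png',140,100,240,180,3.3);
f=lambda uv:px2w('top',uv,.065).round(4)
plan([(.665,.124,.3)],0,184,step=.045)"
```

```text
38.8 [ 0.5212 -0.2489  0.3245] yaw -176.0 F [ 0.5 -0.3  0.3] w 0.0301 gf 0.0 q [-0.44  0.38  0.41  1.6  -0.   -0.51]
9 [{"dx":-0.38,"dy":0.81,"dz":0.05,"wx":-0.01,"wy":0.01,"wz":0.0,"hand":0},{"dx":-0.75,"dy":1.61,"dz":0.11,"wx":-0.02,"wy":0.02,"wz":0.0,"hand":0},{"dx":-1.13,"dy":2.42,"dz":0.16,"wx":-0.03,"wy":0.03,"wz":0.0,"hand":0},{"dx":-1.5,"dy":3.22,"dz":0.22,"wx":-0.04,"wy":0.03,"wz":0.0,"hand":0},{"dx":-1.88,"dy":4.03,"dz":0.27,"wx":-0.05,"wy":0.04,"wz":0.0,"hand":0},{"dx":-2.25,"dy":4.83,"dz":0.33,"wx":-0.06,"wy":0.05,"wz":0.0,"hand":0},{"dx":-2.63,"dy":5.64,"dz":0.38,"wx":-0.07,"wy":0.06,"wz":0.0,"hand":0},{"dx":-3.0,"dy":6.44,"dz":0.44,"wx":-0.08,"wy":0.07,"wz":0.0,"hand":0},{"dx":-3.38,"dy":7.25,"dz":0.49,"wx":-0.09,"wy":0.08,"wz":0.01,"hand":0}]
```

View pics/s7.png

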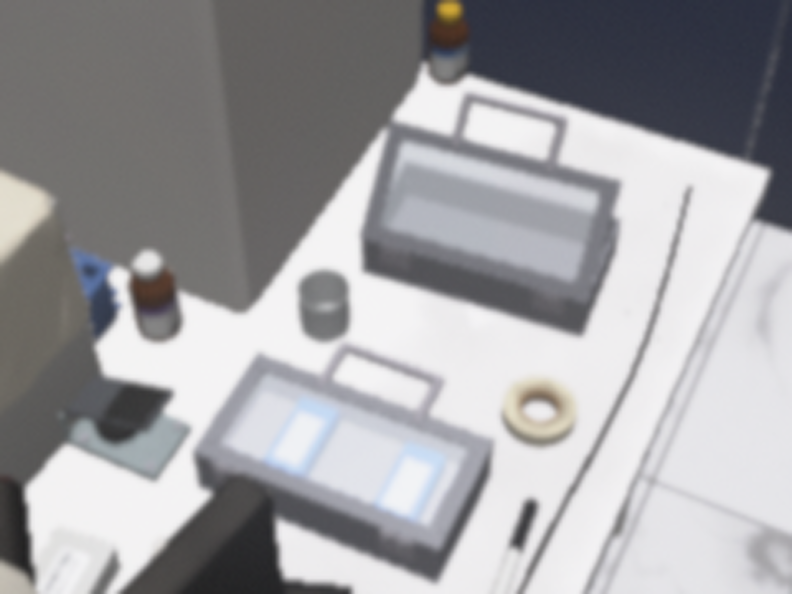

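The right lid stands half open by itself and the left is shut over the mailers. I'll check clearances around the treadle.

Run:
```python
from h import *
from scipy.optimize import least_squares
def tri(t,s):
    r=least_squares(lambda p:np.r_[w2px("top",p)-t,w2px("scene",p)-s],[.75,.1,.2]); return r.x.round(3),r.cost
print("box corner",tri((206.5,138.5),(156,162)))
print("box base",px2w("scene",(169,219),0))
# treadle pad black region in top and scene now
for n,z in (("top",.065),("scene",.065)):
    bot.camera(n)
    for d in bot.outline_of(n,"treadle_pad")[:2]:
        print(n,d['score'],d['extent'],px2w(n,d['extent'][:2],z))
im=bot.camera("top")[130:172,180:215,:].mean(2)
ys,xs=np.where(im<25); print(xs.min()+180,xs.max()+180,ys.min()+130,ys.max()+130)
for uv in ((190,145),(202,145),(202,160),(190,160)): print(uv,px2w("top",uv,.065))
crop("top","pics/t4.png",150,90,90,80,7)
```

```text
box corner (array([0.738, 0.08 , 0.23 ]), np.float64(133.91978000084006))
box base [0.76400948 0.09739196 0.        ]
top 0.52 [195.3, 149.1, 15.6, 21.0] [0.70431172 0.12424515 0.065     ]
top 0.51 [286.9, 204.6, 31.9, 68.8] [ 0.50703354 -0.19341448  0.065     ]
scene 0.88 [178.4, 223.3, 32.2, 19.2] [0.69549186 0.13338935 0.065     ]
180 206 133 159
(190, 145) [0.71913521 0.14303472 0.065     ]
(202, 145) [0.71869159 0.10079534 0.065     ]
(202, 160) [0.66535002 0.1004241  0.065     ]
(190, 160) [0.66575945 0.14249534 0.065     ]
```

View pics/t4.png

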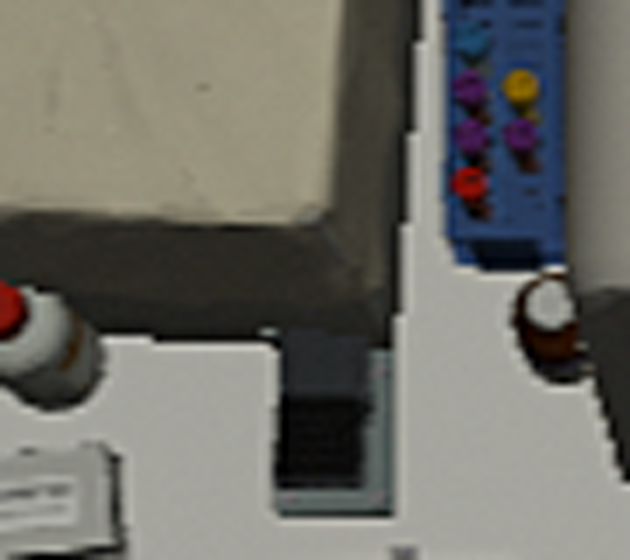

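The pad centre is about (0.69, 0.122) and the beige box front is at x ≈ 0.745. I'll press near the pad's near edge, with the hand kept clear, moving left first at x = 0.52 to miss the analyser.

drive_tool(rows=[{"dx":0,"dy":0.9,"dz":0,"wx":0,"wy":0,"wz":0,"hand":0},{"dx":0,"dy":1.8,"dz":0,"wx":0,"wy":0,"wz":0,"hand":0},{"dx":0,"dy":2.7,"dz":0,"wx":0,"wy":0,"wz":0,"hand":0},{"dx":0,"dy":3.6,"dz":0,"wx":0,"wy":0,"wz":0,"hand":0},{"dx":0,"dy":4.5,"dz":0,"wx":0,"wy":0,"wz":0,"hand":0},{"dx":0,"dy":5.4,"dz":0,"wx":0,"wy":0,"wz":0,"hand":0},{"dx":0,"dy":6.3,"dz":0,"wx":0,"wy":0,"wz":0,"hand":0},{"dx":0,"dy":7.1,"dz":0,"wx":0,"wy":0,"wz":0,"hand":0},{"dx":-0.8,"dy":7.2,"dz":0.4,"wx":0,"wy":0,"wz":0,"hand":0},{"dx":-1.6,"dy":7.2,"dz":1,"wx":0,"wy":0,"wz":0,"hand":0},{"dx":-2.4,"dy":7.2,"dz":1.6,"wx":0,"wy":0,"wz":0,"hand":0},{"dx":-2.9,"dy":7.2,"dz":2.4,"wx":0,"wy":0,"wz":0,"hand":0},{"dx":-3.4,"dy":7.2,"dz":3.2,"wx":0,"wy":0,"wz":0,"hand":0},{"dx":-3.6,"dy":7.2,"dz":3.6,"wx":0,"wy":0,"wz":0,"hand":0},{"dx":-3.6,"dy":7.2,"dz":3.6,"wx":0,"wy":0,"wz":0,"hand":0},{"dx":-3.6,"dy":7.2,"dz":3.6,"wx":0,"wy":0,"wz":0,"hand":0}])

```text
clock: 40.75
eef_pos: [0.6728, 0.1228, 0.136]
tool_rot: [-0.035, 0.999, -0.001, -0.003]
ft_force: [0.2, 0.6, 0.4]
grip_width: 0.0003
grasp_force: 0.0
```

```bash
python3 -c "
from plan import *
bot.camera('top');st();plan([(.678,.122,.09,1),(.678,.122,.06,1),(.678,.122,.048,1)],0,184)"
```

```text
40.8 [0.6736 0.123  0.138 ] yaw -176.0 F [ 0.  -0.8  1.4] w -0.0 gf 0.0 q [ 0.18  0.67  0.4   1.31 -0.    0.11]
3 [{"dx":-0.09,"dy":-0.02,"dz":0.96,"wx":-0.02,"wy":-0.04,"wz":0.0,"hand":0},{"dx":-0.09,"dy":-0.02,"dz":1.56,"wx":-0.02,"wy":-0.04,"wz":0.0,"hand":0},{"dx":-0.09,"dy":-0.02,"dz":1.8,"wx":-0.02,"wy":-0.04,"wz":0.0,"hand":0}]
```

drive_tool(rows=[{"dx":-0.05,"dy":0,"dz":0.5,"wx":0,"wy":0,"wz":0,"hand":0},{"dx":-0.05,"dy":0,"dz":0.9,"wx":0,"wy":0,"wz":0,"hand":0},{"dx":-0.05,"dy":0,"dz":1.2,"wx":0,"wy":0,"wz":0,"hand":0},{"dx":-0.05,"dy":0,"dz":1.35,"wx":0,"wy":0,"wz":0,"hand":0},{"dx":-0.05,"dy":0,"dz":1.5,"wx":0,"wy":0,"wz":0,"hand":0},{"dx":-0.05,"dy":0,"dz":1.6,"wx":0,"wy":0,"wz":0,"hand":0},{"dx":-0.05,"dy":0,"dz":1.6,"wx":0,"wy":0,"wz":0,"hand":0},{"dx":-0.05,"dy":0,"dz":1.6,"wx":0,"wy":0,"wz":0,"hand":0}])

```text
clock: 41.6
eef_pos: [0.6763, 0.1234, 0.062]
tool_rot: [-0.035, 0.999, -0.001, 0.0]
ft_force: [-5.8, -0.3, 9.5]
grip_width: -0.0
grasp_force: 4.4
```

drive_tool(rows=[{"dx":0,"dy":0,"dz":0.1,"wx":0,"wy":0,"wz":0,"hand":0},{"dx":0,"dy":0,"dz":0.18,"wx":0,"wy":0,"wz":0,"hand":0},{"dx":0,"dy":0,"dz":0.25,"wx":0,"wy":0,"wz":0,"hand":0},{"dx":0,"dy":0,"dz":0.25,"wx":0,"wy":0,"wz":0,"hand":0},{"dx":0,"dy":0,"dz":0.25,"wx":0,"wy":0,"wz":0,"hand":0}])

```text
clock: 42.1
eef_pos: [0.6765, 0.1235, 0.0516]
tool_rot: [-0.035, 0.999, -0.0, 0.001]
ft_force: [-8.9, -0.2, 17.8]
grip_width: 0.0002
grasp_force: 8.4
```

drive_tool(rows=[{"dx":0,"dy":0,"dz":0.08,"wx":0,"wy":0,"wz":0,"hand":0},{"dx":0,"dy":0,"dz":0.16,"wx":0,"wy":0,"wz":0,"hand":0},{"dx":0,"dy":0,"dz":0.16,"wx":0,"wy":0,"wz":0,"hand":0},{"dx":0,"dy":0,"dz":0.16,"wx":0,"wy":0,"wz":0,"hand":0}])

```text
clock: 42.5
eef_pos: [0.6765, 0.1236, 0.0507]
tool_rot: [-0.035, 0.999, -0.0, 0.002]
ft_force: [-22.0, -2.9, 44.9]
grip_width: 0.0002
grasp_force: 22.5
```

The force jumped to 45 N with under 1 mm of travel, so it is at the stop. Lifting off and backing away.

drive_tool(rows=[{"dx":0,"dy":0,"dz":-0.3,"wx":0,"wy":0,"wz":0,"hand":0},{"dx":0,"dy":0,"dz":-0.8,"wx":0,"wy":0,"wz":0,"hand":0},{"dx":0,"dy":0,"dz":-1.5,"wx":0,"wy":0,"wz":0,"hand":0},{"dx":0.3,"dy":0,"dz":-2.4,"wx":0,"wy":0,"wz":0,"hand":0},{"dx":0.8,"dy":0,"dz":-3.2,"wx":0,"wy":0,"wz":0,"hand":0},{"dx":1.6,"dy":0,"dz":-4,"wx":0,"wy":0,"wz":0,"hand":0},{"dx":2.4,"dy":-0.3,"dz":-4.8,"wx":0,"wy":0,"wz":0,"hand":0},{"dx":3.1,"dy":-1,"dz":-5,"wx":0,"wy":0,"wz":0,"hand":0},{"dx":3.1,"dy":-1.9,"dz":-5,"wx":0,"wy":0,"wz":0,"hand":0},{"dx":3.1,"dy":-2.8,"dz":-5,"wx":0,"wy":0,"wz":0,"hand":0},{"dx":3.1,"dy":-3.6,"dz":-5,"wx":0,"wy":0,"wz":0,"hand":0},{"dx":3.1,"dy":-3.6,"dz":-5,"wx":0,"wy":0,"wz":0,"hand":0},{"dx":3.1,"dy":-3.6,"dz":-5,"wx":0,"wy":0,"wz":0,"hand":0},{"dx":3.1,"dy":-3.6,"dz":-5,"wx":0,"wy":0,"wz":0,"hand":0}])

```text
clock: 43.9
eef_pos: [0.5348, -0.0663, 0.2889]
tool_rot: [-0.035, 0.999, -0.001, -0.001]
ft_force: [-0.4, 0.6, 0.0]
grip_width: 0.0003
grasp_force: 0.0
```

```bash
python3 -c "
from plan import *
st();crop('scene','pics/s8.png',140,100,240,180,3.3)"
```

```text
43.9 [ 0.5348 -0.0663  0.2889] yaw -175.9 F [-0.4  0.6  0. ] w 0.0003 gf 0.0 q [-0.12  0.31  0.21  1.48 -0.   -0.19]
```

View pics/s8.png

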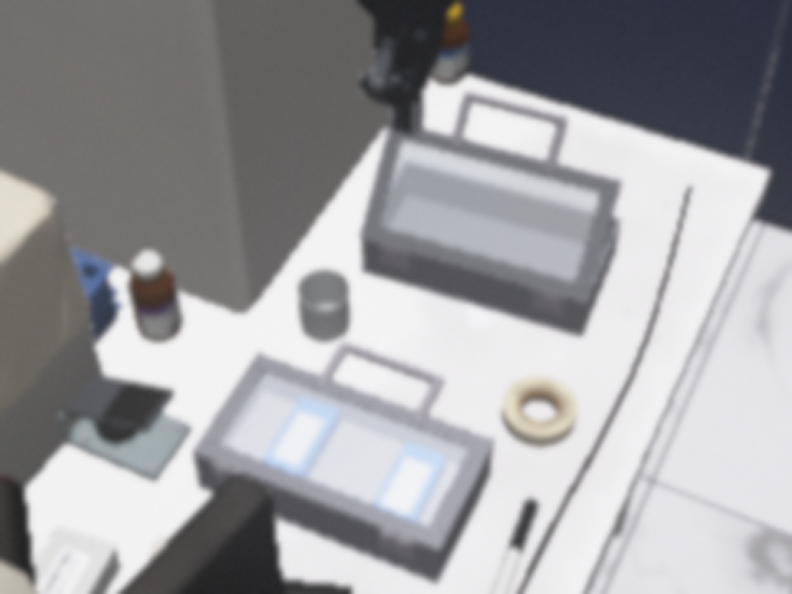

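The treadle is up, near crop px (125,400). The left lid is shut over both mailers, the right lid is half open, and the arm is clear.

```bash
python3 -c "
from workcell import bot
print(bot.job_done())"
```

```text
the job is handed in; nothing more can be done
None
```

I've handed the job in: both blue mailers (only two were present) lie flat in the left case, whose free lid is shut; the stiff right lid stands half open over its empty case; and the treadle was pressed to its stop and has come back up. No verdict was returned.

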